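# Square the weld plates into their corner stops, clamp them and tidy up

## Robot

A 6-joint arm with a two-finger parallel gripper is mounted at the origin on the work surface. World frame = base frame: x ahead of the robot, y to its left, z up, the work surface at z = 0. Lengths are in mm, angles in rad, forces in N, time in s.
With the tool pointing down it reaches from about 425 to 950 mm from the base axis. Payload 14.7 kg.
Tool frame: the origin (TCP) lies on the centre line of the jaws, within the pads' length; the fingertips stand 8 mm ahead of it and the grasp point (between the pads) lies 11 mm behind it; z points along the fingers, y is the direction in which the jaws open and shut (so a half turn about z gives the same grasp; the last joint's range is limited). The gripper opens to 85 mm and grips with 20 to 120 N. Pads are 22 mm wide; open, the fingers measure 114 mm over their backs; the gripper's body (76 mm by 85 mm) begins 54 mm behind the grasp point. The pads swing forward as they close: fully open they stand 13 mm farther back than shut.
Start: joints at [-1.274, 0.48, 1.596, -0, 1.065, -0.047], TCP at [219.109, -611.951, 239.297] pointing down, gripper open.
Joint ranges: [-2.75, 2.75], [-0.82, 2.05], [0.23, 2.67], [-1.56, 4.7], [0.09, 2.69], [-2.92, 2.92]. Speed limits (rad/s): [1.89, 1.89, 2.39, 3.01, 3.01, 3.01].

## Interface

Orientations are given as a unit quaternion [x, y, z, w].
In Python, from station import manip gives the robot as it stands.
- The arm moves only by the shell command python3 -m crank 'ROWS' [FORCE]. ROWS is JSON, a list of rows, each an object of numbers: "rx", "ry", "rz": the turn, a rotation vector about the tool's x, y, z in rad; "dx", "dy", "dz": the shift along the tool's x, y, z in m; "grip": the closure in counts, from 0 (fully open) to 255 (shut). In form: [{"rx": .., "ry": .., "rz": .., "dx": .., "dy": .., "dz": .., "grip": ..}, ...]. A call has 1 to 20 rows; each row shifts and turns the pose as measured when the row begins, along the tool's axes as they then stand; what a row does not reach is not made up. A row lasts 1/10 s, in which the tool goes at most 50 mm and 8.59 degrees, less where a joint would pass 70% of its speed; a pose out of reach is approached as far as the arm can. A call with a gripper value outside its range is refused whole. The fingers move at their own pace and stop on an object; FORCE is the grip in N (left out, the last holds). Time passes only in rows, so rows that do not move let the fingers close. It gives the time, the measured TCP pose, the force and the opening at its end, in the units of the state.
- manip.get_obs(): the state, without advancing time (a new reading comes with each control period).
- manip.grab_frame(name): name is "side" or "top"; returns a dict with "pixels" (400x640x3 uint8, red, green, blue), "mtx" (3x3 intrinsics, pixels), "origin" and "attitude" of the camera in the world. Camera axes: x right, y down, z forward; pixel columns grow to the right and rows downward; lengths in mm; the calibration is good to about 2 mm. A picture is of the moment at which its call begins. There is no depth.
- manip.finish_job(): hands the job in, once; it reports no verdict.
Trained networks look in a picture, given as the dict that the camera call returned (one of the last four; its "shot" number tells which), for a name from the list of things; names that differ only in an ending like _2 or _b are one class to them, and where a whole thing is asked for, a point or a joint stands for the part that bears it (a point fixed in the world has none). Each returns a list of dicts, best first, with "confidence" (0 to 1); they miss things now and then, are a little off and sometimes report something else, mostly with a low value. They report only what shows in the picture. A call takes as long as a camera call. They do not tell look-alikes from the thing itself.
- manip.look_for(target, picture): "rect" ([left, top, right, bottom] in pixels, round what is visible of it).
- manip.outline_of(target, picture): "mask" (400x640 bool, what is visible of it) and "rect" ([left, top, right, bottom] in pixels, round what is visible of it).
- manip.spot_point(target, picture): "pixel" ([column, row] in pixels: a listed point, or the origin of a listed thing).
The state is a dict: "time": time; "joint_pos": joint angles; "dq": joint speeds; "joint_torque": joint torques, N m; "eef_pos": TCP position; "eef_rot": TCP orientation; "force": force on the tool from outside, world axes, zero at the start; "moment": the same for the moment, N m; "grip_width": finger opening in mm.
Only numpy, scipy, OpenCV 4.12 (cv2) and the standard library are available. Lean on these libraries where they do the work, as an engineer would, in place of code of your own. Each camera call takes 0.05 s, during which the arm holds its last target. There are 200 camera calls.

## Task

Get the weld plates ready for tacking: take the hand pusher by its grip and, touching the plates only with its blade, nudge every plate on the table into its own square corner stop until it lies flat and touches both bars. Only when all plates are home, throw the lever of the magnetic hold-down fully over, away from the robot, and put the pusher away: slid nose first fully into the slot of the blue holder, and released. The plates have been cleaned, so never touch them with the gripper, and leave the tape, the clamp and the aluminium angle where they are.

Things in the scene. Friction and masses are not known exactly. Their poses are not given: they have to be found in the camera images.
- corner1: Square corner stop fixed to the table, on the left of three: two steel bars, 16 mm thick, 20 mm high, at an inside right angle. Origin: the inside corner, at table height. The bars' inner faces are its planes x = 0 (bar reaching 90 mm along -y) and y = 0 (85 mm along -x); the plate belongs on the -x, -y side. Turned up to 0.2 rad from the robot's axes.
- plate1_centre (a point): Centre (5 mm up) of corner1's loose bare steel plate, 80 mm (its x) by 60 mm (its y), 10 mm thick, about 0.35 kg, lying flat near the corner, some 8 to 30 mm short of each bar, a little skewed. Home, it is at x = -40 mm, y = -30 mm in corner1's frame, axes parallel to the corner's. May be absent (None); then that corner stays empty.
- corner2: Square corner stop fixed to the table, in the middle of three: two steel bars, 16 mm thick, 20 mm high, at an inside right angle. Origin: the inside corner, at table height. The bars' inner faces are its planes x = 0 (bar reaching 90 mm along -y) and y = 0 (85 mm along -x); the plate belongs on the -x, -y side. Turned up to 0.2 rad from the robot's axes.
- plate2_centre (a point): Centre (5 mm up) of corner2's loose bare steel plate, 80 mm (its x) by 60 mm (its y), 10 mm thick, about 0.35 kg, lying flat near the corner, some 8 to 30 mm short of each bar, a little skewed. Home, it is at x = -40 mm, y = -30 mm in corner2's frame, axes parallel to the corner's. May be absent (None); then that corner stays empty.
- corner3: Square corner stop fixed to the table, on the right of three: two steel bars, 16 mm thick, 20 mm high, at an inside right angle. Origin: the inside corner, at table height. The bars' inner faces are its planes x = 0 (bar reaching 90 mm along -y) and y = 0 (85 mm along -x); the plate belongs on the -x, -y side. Turned up to 0.2 rad from the robot's axes.
- plate3_centre (a point): Centre (5 mm up) of corner3's loose bare steel plate, 80 mm (its x) by 60 mm (its y), 10 mm thick, about 0.35 kg, lying flat near the corner, some 8 to 30 mm short of each bar, a little skewed. Home, it is at x = -40 mm, y = -30 mm in corner3's frame, axes parallel to the corner's. May be absent (None); then that corner stays empty.
- pusher_grip (a point): Hand pusher lying loose, 0.28 kg: a flat steel blade with an upright wooden grip, 50 mm long (x), 20 mm thick (y), its top 60 mm above the blade's underside. This point is in the grip, 42 mm above the blade's underside, 30 mm behind (-x of) the blade's centre. +x points to the front edge (nose), z up. Fingertips 20 mm or more above the blade's underside clear the plates and bars.
- pusher_nose (a point): Middle of the front edge of the pusher's blade, 90 mm ahead (+x) of the grip point, 3 mm above the blade's underside; axes as the pusher's. The blade is 120 mm long (x), 40 mm wide (y), 6 mm thick; its straight front edge and sides can all push.
- holder: Blue slotted block fixed at the left or right end of the work area, turned up to 0.2 rad; 150 mm long (x), 75 mm wide (y). Origin: centre of its underside. A level ledge 12 mm high runs its whole length; over its far half (x 12 to 75 mm) a roof with cheeks, top 30 mm high, leaves the slot. The pusher lies on the ledge, nose under the roof, grip outside before the roof.
- holder_mouth (a point): Middle of the slot's mouth, at the holder's x = 12 mm, 17 mm above the table; axes as the holder's. The slot is level, 45 mm wide (y), 10 mm high (12 to 22 mm above the table) and 53 mm deep along +x up to a solid back stop; fully home, the nose is 53 mm past this point.
- magnet_base: Grey block of the table's magnetic hold-down switch, fixed at the end of the work area where the holder is not, 70 mm long (x), 50 mm wide (y), 25 mm high; origin: centre of its underside; turned up to 0.3 rad. A toggle lever with a black ball stands on it, pivoted about the block's y axis 22 mm above the table.
- magnet_tip (a point): Centre of the 26 mm ball at the end of the switch's lever, 80 mm from the pivot. Off, it leans to the block's -x (towards the robot); on, it leans as far to +x. It is light and stays where it is left; it can be pushed over.
- magnet (a joint): Angle of the switch lever: 0 rad leaning fully to the block's -x (off), 1.0 rad fully over to +x (on), upright at 0.5. Starts between 0 and 0.2.
- tape: Bystander: roll of masking tape lying flat, 104 mm across, 40 mm high, loose; origin at the centre of its underside. Lies beyond the corners.
- clamp: Bystander: F-clamp lying beyond the corners, 220 mm bar with red handle, loose; origin under the middle of the bar.
- angle: Bystander: length of aluminium angle, 200 x 50 x 50 mm, lying beyond the corners, loose; origin under its middle.
Things that resemble listed ones, but are neither listed nor needed, are in the scene too. Leave any yellow look-alike of the magnet_base alone. What is shaped like the part that bears plate1_centre but black is not meant.

How it is judged (in metres and radians):
On the way, in this order (a step that is already met when the one before it is completed fails the run):
1. the pusher's blade touches a plate ((contact force between pusher and plate1 above 0.3 N or contact force between pusher and plate2 above 0.3 N or contact force between pusher and plate3 above 0.3 N)), for 0.04 s.
2. every plate present is home in its corner at the same time (x of plate1_centre in the frame of corner1 between -0.0425 and -0.036 m and y of plate1_centre in the frame of corner1 between -0.0325 and -0.026 m and height (world z) of each of plate1_centre, plate2_centre, plate3_centre below 0.009 m and angle between the x axis of plate1_centre and the x axis of corner1, either way round below 0.04 rad and x of plate2_centre in the frame of corner2 between -0.0425 and -0.036 m and y of plate2_centre in the frame of corner2 between -0.0325 and -0.026 m and angle between the x axis of plate2_centre and the x axis of corner2, either way round below 0.04 rad and x of plate3_centre in the frame of corner3 between -0.0425 and -0.036 m and y of plate3_centre in the frame of corner3 between -0.0325 and -0.026 m and angle between the x axis of plate3_centre and the x axis of corner3, either way round below 0.04 rad), for 0.2 s.
3. after that, the hold-down lever is thrown over (value of joint magnet above 0.85 rad), for 0.1 s.
At the end, for the whole second after the job is handed in: Every plate present lies flat within 2.5 mm of both bars of its corner and parallel to them within 0.04 rad; the pusher lies level in the holder's slot, nose within 5 mm of the back stop and 6 mm of the slot's middle line, released; the lever is over (above 0.85 rad); all at rest (all of step 2 and x of pusher_nose in the frame of holder above 0.06 m and y of pusher_nose in the frame of holder between -0.006 and 0.006 m and z of pusher_nose in the frame of holder between 0.01 and 0.022 m and angle between the x axis of pusher_grip and the x axis of holder, either way round below 0.08 rad and angle between pusher_grip's own z axis and vertical below 0.06 rad and value of joint magnet above 0.85 rad and linear speed of each of pusher, plate1, plate2, plate3 below 0.02 m/s); the robot touches nothing.
It fails at once if a plate is touched by the gripper or arm (contact force between any of the fingers, the arm and plate1 above 1 N or contact force between any of the fingers, the arm and plate2 above 1 N or contact force between any of the fingers, the arm and plate3 above 1 N).
It fails at once if a plate is lifted off the table (height (world z) of any of plate1_centre, plate2_centre, plate3_centre above 0.05 m).
It fails at once if a bystander is moved more than 30 mm (distance of any of tape, clamp, angle from where it was at the start of the episode above 0.03 m).
Of plate1, plate2, plate3 only 2 to 3 are there at a start; the rules pass over those that are not, and their reading is None.
At some moment in a run one of plate1, plate2, plate3 may be knocked a few centimetres aside while the robot is not near it.
Once in a run the grip may slacken for a moment while it holds something.
It also fails if it takes over 210 s, if anything falls off the work surface, if the arm or the gripper's body presses on something with over 40 N, if the wrist force passes 120 N, or if a joint passes its speed limit or range.

## Working session

There is one attempt and no reset: what is moved stays moved. The work goes in short steps, Python scripts to look and compute and a shell command to move; the robot and the scene stay as the last step left them, time stands still between calls to the robot, and variables do not carry over. Pictures are saved under pics/ and viewed, about 12 in all and at most 16, crops included, and the job is handed in when it is done.

```bash
ls; mkdir -p pics; cat > h.py <<'E'
import numpy as np, cv2
from scipy.spatial.transform import Rotation as R
from station import manip
def save(p,name): cv2.imwrite('pics/'+name,p['pixels'][:,:,::-1])
def Rc(p):
    a=np.array(p['attitude'],float)
    return a if a.shape==(3,3) else R.from_quat(a).as_matrix()
def ray(p,uv,z):
    d=Rc(p)@np.linalg.inv(np.array(p['mtx']))@np.array([uv[0],uv[1],1.])
    o=np.array(p['origin'],float); return o+d*(z-o[2])/d[2]
def proj(p,X):
    c=Rc(p).T@(np.array(X,float)-np.array(p['origin'])); q=np.array(p['mtx'])@c; return q[:2]/q[2]
E
python3 - <<'E'
from h import *
for n in('top','side'):
    p=manip.grab_frame(n); save(p,n+'0.png'); print(n,p['origin'],p['attitude'],p['mtx'])
    for t,z in [('corner1',0),('plate1_centre',5),('pusher_grip',42),('pusher_nose',3),('holder',0),('holder_mouth',17),('magnet_base',0),('magnet_tip',80),('tape',0)]:
        for d in manip.spot_point(t,p):
            print(t,np.round(d['pixel']),round(d['confidence'],2),ray(p,d['pixel'],z).round()[:2])
print(manip.get_obs())
E
```

```text
pics
top [ 394.47464572  -67.56949689 1522.11578455] [ 0.71513385 -0.69567979  0.0456939  -0.0502521 ] [[413.72086337   0.         321.5593602 ]
 [  0.         413.72086337 193.15805699]
 [  0.           0.           1.        ]]
corner1 [352. 184.] 0.78 [ 641. -166.]
corner1 [290. 162.] 0.56 [718.  66.]
corner1 [225. 182.] 0.54 [633. 307.]
plate1_centre [195. 173.] 0.74 [665. 420.]
plate1_centre [234. 204.] 0.67 [552. 265.]
pusher_grip [355. 243.] 0.86 [ 423. -180.]
pusher_nose [342. 220.] 0.68 [ 504. -134.]
holder [195. 216.] 0.95 [504. 410.]
holder_mouth [194. 214.] 0.76 [512. 409.]
holder_mouth [352. 240.] 0.59 [ 433. -171.]
magnet_base [446. 209.] 0.8 [ 557. -516.]
magnet_base [443. 249.] 0.64 [ 411. -504.]
magnet_base [416. 222.] 0.61 [ 504. -407.]
magnet_tip [450. 218.] 0.63 [ 518. -504.]
magnet_tip [458. 262.] 0.61 [ 367. -532.]
magnet_tip [427. 230.] 0.57 [ 474. -426.]
magnet_tip [367. 152.] 0.34 [ 745. -212.]
tape [309. 142.] 0.55 [795.  -3.]
side [ 269.96208949 1094.81666735 1224.15099824] [-0.13226472  0.90902991 -0.39055757  0.06029479] [[503.32721101   0.         324.83
[... 848 characters left out ...]
7.] 0.94 [794.  -2.]
{'time': 1.0, 'joint_pos': array([-1.27361639e+00,  4.80180383e-01,  1.59631078e+00, -1.52081709e-05,
        1.06509091e+00, -4.65864868e-02]), 'dq': array([-0.0003832 ,  0.00091044, -0.00072918,  0.00027104, -0.0003426 ,
       -0.00098886]), 'joint_torque': array([ 2.73695463e-03, -9.50484824e+01, -4.30650258e+01,  2.24198939e-04,
        8.13525803e-04, -3.92275217e-05]), 'eef_pos': array([ 219.09427298, -611.9538737 ,  239.30526824]), 'eef_rot': array([ 9.85263783e-01,  1.71041744e-01, -5.93914998e-06,  6.07936796e-06]), 'force': array([ 0.22030802,  0.53522495, -0.0468762 ]), 'moment': array([-0.014568  ,  0.04338438, -0.01989723]), 'grip_width': 85.44415046640115}
```

```bash
python3 - <<'E'
import cv2
a=cv2.imread('pics/top0.png')[120:290,160:490]; cv2.imwrite('pics/a.png',cv2.resize(a,None,fx=2.42,fy=2.42,interpolation=2))
b=cv2.imread('pics/side0.png')[90:380,220:480]; cv2.imwrite('pics/b.png',cv2.resize(b,None,fx=2.06,fy=2.06,interpolation=2))
E
```

```text
(no output)
```

View pics/a.png

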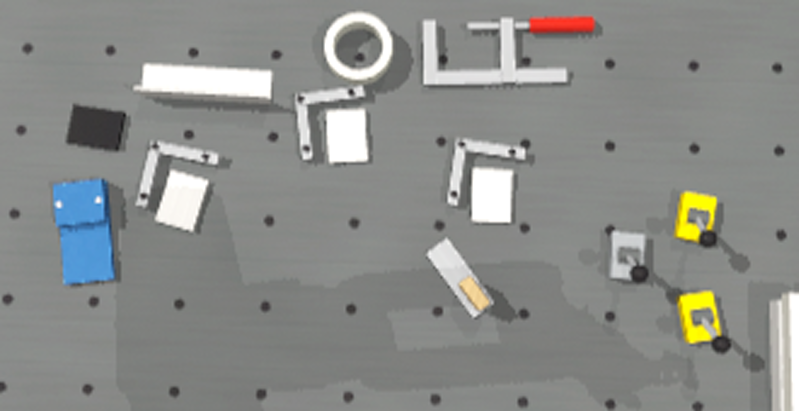

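View pics/b.png

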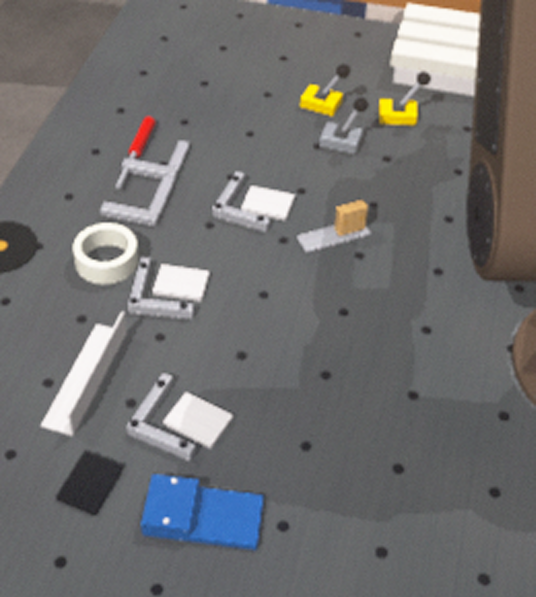

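The top crop shows three white plates, crop px (182,200), (347,135) and (492,195), each below and to the right of its corner stop. The pusher is at (460,278), and the blue holder at (85,232) has its roof on the far side.

Look-alikes:
- **Plates:** the black plate at (97,128) is a decoy. The bare ones are the real plates.
- **Magnets:** there are three switches, grey (628,255), yellow (697,217) and yellow (699,317). Grey fits the description.

The side view (b) confirms all of this. Next I'll fit poses from the masks.

```bash
cat > fit.py <<'E'
from h import *
from scipy.optimize import minimize
def box(x0,x1,y0,y1,z0,z1): return np.array([[x,y,z] for x in(x0,x1) for y in(y0,y1) for z in(z0,z1)],float)
M={'corner':[box(0,16,-90,16,0,20),box(-85,0,0,16,0,20)],
'plate':[box(-40,40,-30,30,0,10)],
'pusher':[box(-30,90,-20,20,0,6),box(-25,25,-10,10,6,60)],  # origin at grip point
'holder':[box(-75,12,-37.5,37.5,0,12),box(12,75,-37.5,37.5,0,30)],
'base':[box(-35,35,-25,25,0,25)]}
S=6
def render(p,parts,q,win,z0=0):
    u0,v0,u1,v1=win; im=np.zeros(((v1-v0)*S,(u1-u0)*S),np.uint8)
    c,s=np.cos(q[2]),np.sin(q[2])
    for b in parts:
        P=np.c_[q[0]+c*b[:,0]-s*b[:,1],q[1]+s*b[:,0]+c*b[:,1],b[:,2]+z0]
        uv=np.array([proj(p,X) for X in P]); uv=((uv+.5-[u0,v0])*S-.5)*16
        cv2.fillConvexPoly(im,cv2.convexHull(uv.astype(np.int32)),255,shift=4)
    return cv2.GaussianBlur(cv2.resize(im,None,fx=1/S,fy=1/S,interpolation=cv2.INTER_AREA).astype(float)/255,(0,0),1)
def fit(kind,target,pics,q0,parts=None,z0=0):
    parts=parts or M[kind]; W=[]; out=[]
    for p in pics:
        best=None
        for d in manip.outline_of(target,p):
            m=np.array(d['mask']); ys,xs=np.nonzero(m)
            e=np.hypot(*(np.array([xs.mean(),ys.mean()])-proj(p,[q0[0],q0[1],5])))
            if best is None or e<best[0]: best=(e,m,d['confidence'])
        if best is None or best[0]>15: print('  none',target,best and best[0]); continue
        c=proj(p,[q0[0],q0[1],5]).astype(int); win=(max(0,c[0]-50),max(0,c[1]-50),min(640,c[0]+50),min(400,c[1]+50))
        g=cv2.GaussianBlur(best[1].astype(float),(0,0),1)[win[1]:win[3],win[0]:win[2]]
        W.append((p,win,g))
    def run(W):
        f=lambda q:sum(((render(p,parts,q,w,z0)-g)**2).sum() for p,w,g in W)
        q=np.array(q0,float)
        for sc in(1,.3):
            r=minimize(f,q,method='Nelder-Mead',options=dict(initial_simplex=[q,q+[12*sc,0,0],q+[0,12*sc,0],q+[0,0,.2*sc]],xatol=.05,fatol=1e-3,maxiter=150)); q=r.x
        return np.r_[q,r.fun]
    out=[run([w]) for w in W]
    if len(W)>1: out=[run(W)]+out
    return out
E
cat > m1.py <<'E'
from fit import *
pics=[manip.grab_frame('top'),manip.grab_frame('side')]
for k,t,q in [('corner','corner1',(625,295,-.2)),('plate','plate1_centre',(554,267,-.2)),('corner','corner2',(718,60,.1)),('plate','plate2_centre',(655,5,0)),
 ('corner','corner3',(640,-158,-.1)),('plate','plate3_centre',(575,-215,0)),('pusher','pusher_grip',(423,-185,.57)),('holder','holder',(506,409,0)),('base','magnet_base',(486,-410,0))]:
    print(t,[list(np.round(o,3)) for o in fit(k,t,pics,q)])
E
python3 m1.py
```

```text
corner1 [[np.float64(627.98), np.float64(298.36), np.float64(-0.168), np.float64(48.716)], [np.float64(627.914), np.float64(299.506), np.float64(-0.176), np.float64(15.116)], [np.float64(628.139), np.float64(297.76), np.float64(-0.165), np.float64(28.674)]]
plate1_centre [[np.float64(557.081), np.float64(262.411), np.float64(-0.243), np.float64(13.905)], [np.float64(556.963), np.float64(264.633), np.float64(-0.232), np.float64(6.604)], [np.float64(556.701), np.float64(260.973), np.float64(-0.245), np.float64(1.24)]]
corner2 [[np.float64(710.212), np.float64(78.294), np.float64(0.169), np.float64(32.017)], [np.float64(710.489), np.float64(80.007), np.float64(0.154), np.float64(6.275)], [np.float64(710.405), np.float64(75.828), np.float64(0.174), np.float64(15.145)]]
plate2_centre [[np.float64(663.43), np.float64(15.107), np.float64(0.122), np.float64(9.222)], [np.float64(663.17), np.float64(16.568), np.float64(0.103), np.float64(2.103)], [np.float64(663.809), np.float64(13.148), np.float64(0.118), np.float64(2.72)]]
corner3 [[np.float64(644.526), np.float64(-166.526), np.float64(-0.11
[... 537 characters left out ...]
.float64(12.441)], [np.float64(428.001), np.float64(-180.336), np.float64(0.66), np.float64(2.083)], [np.float64(428.586), np.float64(-184.208), np.float64(0.661), np.float64(4.142)]]
holder [[np.float64(505.134), np.float64(405.689), np.float64(0.153), np.float64(22.342)], [np.float64(504.7), np.float64(407.865), np.float64(0.162), np.float64(5.693)], [np.float64(505.297), np.float64(404.643), np.float64(0.15), np.float64(5.595)]]
magnet_base [[np.float64(490.427), np.float64(-413.204), np.float64(-0.046), np.float64(50.91)], [np.float64(489.935), np.float64(-411.05), np.float64(-0.054), np.float64(3.257)], [np.float64(492.436), np.float64(-421.257), np.float64(-0.003), np.float64(30.463)]]
```

```bash
cat > go.py <<'E'
# usage: go.py x y z heading(tool x) -> tilt/turn first, then shift in the turned tool frame
import sys; from h import *
x,y,z,th=map(float,sys.argv[1:5])
o=manip.get_obs(); T=R.from_quat(o['eef_rot']); p=np.array(o['eef_pos'])
G=R.from_matrix(np.array([[np.cos(th),np.sin(th),0],[np.sin(th),-np.cos(th),0],[0,0,-1]]).astype(float))
rv=(T.inv()*G).as_rotvec(); d=G.inv().apply(np.array([x,y,z])-p)/1000
X=T.apply([1,0,0]); print('t',round(o['time'],2),'tcp',p.round(1),'head',round(np.arctan2(X[1],X[0]),3),'w',round(o['grip_width'],1),'F',np.round(o['force'],1))
print('turn',rv.round(3),'shift',d.round(4))
E
python3 go.py 428 -182 100 0.654
```

```text
t 2.0 tcp [ 219.1 -611.9  239.3] head 0.344 w 85.3 F [-0.5 -0.6  0.7]
turn [ 0.   -0.   -0.31] shift [ 0.4273 -0.2142  0.1393]
```

```bash
python3 -m crank '[{"rz":-0.0775},{"rz":-0.0775},{"rz":-0.0775},{"rz":-0.0775},{"dx":0.0305,"dy":-0.0153},{"dx":0.0305,"dy":-0.0153},{"dx":0.0305,"dy":-0.0153},{"dx":0.0305,"dy":-0.0153},{"dx":0.0305,"dy":-0.0153},{"dx":0.0305,"dy":-0.0153},{"dx":0.0305,"dy":-0.0153},{"dx":0.0305,"dy":-0.0153,"dz":0.02},{"dx":0.0305,"dy":-0.0153,"dz":0.02},{"dx":0.0305,"dy":-0.0153,"dz":0.02},{"dx":0.0305,"dy":-0.0153,"dz":0.02},{"dx":0.0305,"dy":-0.0153,"dz":0.02},{"dx":0.0305,"dy":-0.0153,"dz":0.02},{"dx":0.0305,"dy":-0.0153,"dz":0.02}]' 60; python3 go.py 428 -182 31 0.654
```

```text
t 2.0 tcp [ 219.1 -611.9  239.3] head 0.344 w 85.3 F [-0.5 -0.6  0.7]
turn [ 0.   -0.   -0.31] shift [ 0.4273 -0.2142  0.2083]$[0]: bad value
```

```bash
python3 -m crank '[{"rx":0,"ry":0,"rz":-0.0775,"dx":0,"dy":0,"dz":0,"grip":0},{"rx":0,"ry":0,"rz":-0.0775,"dx":0,"dy":0,"dz":0,"grip":0},{"rx":0,"ry":0,"rz":-0.0775,"dx":0,"dy":0,"dz":0,"grip":0},{"rx":0,"ry":0,"rz":-0.0775,"dx":0,"dy":0,"dz":0,"grip":0},{"rx":0,"ry":0,"rz":0,"dx":0.0305,"dy":-0.0153,"dz":0,"grip":0},{"rx":0,"ry":0,"rz":0,"dx":0.0305,"dy":-0.0153,"dz":0,"grip":0},{"rx":0,"ry":0,"rz":0,"dx":0.0305,"dy":-0.0153,"dz":0,"grip":0},{"rx":0,"ry":0,"rz":0,"dx":0.0305,"dy":-0.0153,"dz":0,"grip":0},{"rx":0,"ry":0,"rz":0,"dx":0.0305,"dy":-0.0153,"dz":0,"grip":0},{"rx":0,"ry":0,"rz":0,"dx":0.0305,"dy":-0.0153,"dz":0,"grip":0},{"rx":0,"ry":0,"rz":0,"dx":0.0305,"dy":-0.0153,"dz":0,"grip":0},{"rx":0,"ry":0,"rz":0,"dx":0.0305,"dy":-0.0153,"dz":0.02,"grip":0},{"rx":0,"ry":0,"rz":0,"dx":0.0305,"dy":-0.0153,"dz":0.02,"grip":0},{"rx":0,"ry":0,"rz":0,"dx":0.0305,"dy":-0.0153,"dz":0.02,"grip":0},{"rx":0,"ry":0,"rz":0,"dx":0.0305,"dy":-0.0153,"dz":0.02,"grip":0},{"rx":0,"ry":0,"rz":0,"dx":0.0305,"dy":-0.0153,"dz":0.02,"grip":0}]' 60; python3 go.py 428 -182 31 0.654
```

```text
time: 3.6
eef_pos: [399.9, -234.7, 138.9]
eef_rot: [0.946, 0.324, 0.002, 0.006]
force: [0.0, -0.1, 0.0]
grip_width: 85.3
t 3.6 tcp [ 399.9 -234.7  138.9] head 0.661 w 85.3 F [ 0.  -0.1  0. ]
turn [ 0.012 -0.     0.007] shift [ 0.0544 -0.0247  0.1079]
```

```bash
python3 -m crank '[{"rx":0.012,"ry":0,"rz":0.007,"dx":0.0272,"dy":-0.0124,"dz":0.02,"grip":0},{"rx":0,"ry":0,"rz":0,"dx":0.0272,"dy":-0.0123,"dz":0.02,"grip":0},{"rx":0,"ry":0,"rz":0,"dx":0,"dy":0,"dz":0,"grip":0}]'; python3 go.py 428 -182 31 0.654
```

```text
time: 3.9
eef_pos: [429.3, -176.5, 95.8]
eef_rot: [0.947, 0.322, -0.0, -0.001]
force: [0.2, 0.1, -0.4]
grip_width: 85.1
t 3.9 tcp [ 429.3 -176.5   95.8] head 0.656 w 85.1 F [ 0.2  0.1 -0.4]
turn [-0.001  0.     0.002] shift [-0.0044  0.0035  0.0648]
```

```bash
python3 -m crank '[{"rx":0,"ry":0,"rz":0,"dx":-0.0044,"dy":0.0035,"dz":0.02,"grip":0},{"rx":0,"ry":0,"rz":0,"dx":0,"dy":0,"dz":0.02,"grip":0},{"rx":0,"ry":0,"rz":0,"dx":0,"dy":0,"dz":0.02,"grip":0},{"rx":0,"ry":0,"rz":0,"dx":0,"dy":0,"dz":0.004,"grip":0},{"rx":0,"ry":0,"rz":0,"dx":0,"dy":0,"dz":0,"grip":0}]'; python3 go.py 428 -182 31 0.654
```

```text
time: 4.4
eef_pos: [429.9, -183.0, 31.3]
eef_rot: [0.946, 0.324, 0.001, 0.001]
force: [0.0, 0.6, 0.2]
grip_width: 85.6
t 4.4 tcp [ 429.9 -183.    31.3] head 0.659 w 85.6 F [0.  0.6 0.2]
turn [ 0.002 -0.001  0.005] shift [-0.0008 -0.002   0.0003]
```

```bash
python3 -m crank '[{"rx":0,"ry":0,"rz":0,"dx":0,"dy":0,"dz":0,"grip":255},{"rx":0,"ry":0,"rz":0,"dx":0,"dy":0,"dz":0,"grip":255},{"rx":0,"ry":0,"rz":0,"dx":0,"dy":0,"dz":0,"grip":255},{"rx":0,"ry":0,"rz":0,"dx":0,"dy":0,"dz":0,"grip":255},{"rx":0,"ry":0,"rz":0,"dx":0,"dy":0,"dz":0,"grip":255},{"rx":0,"ry":0,"rz":0,"dx":0,"dy":0,"dz":0,"grip":255},{"rx":0,"ry":0,"rz":0,"dx":0,"dy":0,"dz":0,"grip":255},{"rx":0,"ry":0,"rz":0,"dx":0,"dy":0,"dz":0,"grip":255}]' 110; python3 go.py 428 -182 31 0.654
```

```text
time: 5.2
eef_pos: [431.1, -184.1, 35.0]
eef_rot: [0.946, 0.324, 0.002, 0.002]
force: [-0.4, 0.0, -2.4]
grip_width: 18.4
t 5.2 tcp [ 431.1 -184.1   35. ] head 0.659 w 18.4 F [-0.4  0.  -2.4]
turn [ 0.006 -0.003  0.005] shift [-0.0012 -0.0036  0.004 ]
```

```bash
cat > pu.py <<'E'
# pusher pose relative to the tool: where the pusher is now (z0 = blade underside)
import sys; from fit import *
o=manip.get_obs(); X=R.from_quat(o['eef_rot']).apply([1,0,0]); th=np.arctan2(X[1],X[0]); p=np.array(o['eef_pos'])
z0=float(sys.argv[1]) if len(sys.argv)>1 else p[2]-31
pics=[manip.grab_frame('top'),manip.grab_frame('side')]
for r in fit('pusher','pusher_grip',pics,(p[0],p[1],th),z0=z0):
    d=r[:2]-p[:2]; c,s=np.cos(r[2]),np.sin(r[2])
    print(r.round(3),'along',round(c*d[0]+s*d[1],1),'left',round(-s*d[0]+c*d[1],1),'dyaw',round(r[2]-th,3))
E
python3 pu.py
```

```text
none pusher_grip None
[ 433.296 -181.017    0.69   113.194] along 3.6 left 1.0 dyaw 0.031
```

```bash
python3 -m crank '[{"rx":0.006,"ry":-0.003,"rz":0,"dx":0,"dy":0,"dz":0.002,"grip":255},{"rx":0,"ry":0,"rz":0,"dx":0,"dy":0,"dz":0,"grip":255},{"rx":0,"ry":0,"rz":0,"dx":0,"dy":0,"dz":0,"grip":255}]'; python3 go.py 428 -182 31 0.654;python3 -m crank '[{"rx":0,"ry":0,"rz":0,"dx":0,"dy":0,"dz":0.002,"grip":255},{"rx":0,"ry":0,"rz":0,"dx":0,"dy":0,"dz":0,"grip":255}]'; python3 - <<'E'
from h import *
p=manip.grab_frame('side');save(p,'s1.png')
cv2.imwrite('pics/s1c.png',cv2.resize(p['pixels'][120:260,300:460,::-1],None,fx=4,fy=4,interpolation=2))
E
```

```text
time: 5.7
eef_pos: [431.5, -184.5, 35.3]
eef_rot: [0.946, 0.324, 0.0, 0.0]
force: [-0.5, 0.0, -3.1]
grip_width: 18.3
t 5.7 tcp [ 431.5 -184.5   35.3] head 0.659 w 18.3 F [-0.5  0.  -3.1]
turn [ 0.001 -0.     0.005] shift [-0.0013 -0.0041  0.0043]
time: 5.9
eef_pos: [431.7, -184.6, 34.8]
eef_rot: [0.946, 0.324, 0.001, 0.001]
force: [-0.2, 0.1, -3.1]
grip_width: 18.4
```

View pics/s1c.png

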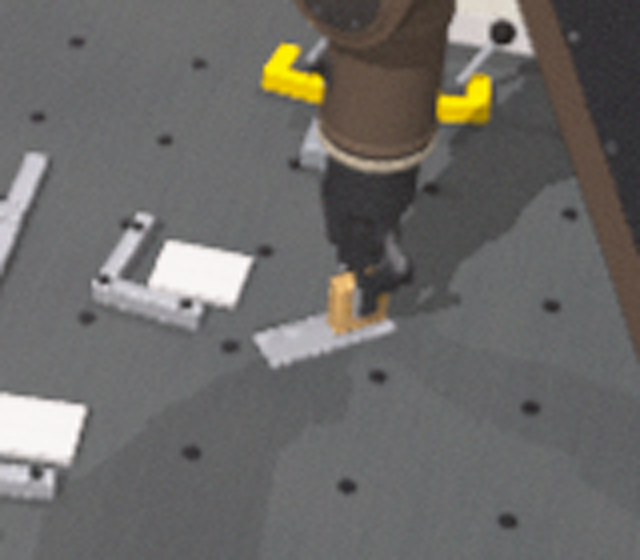

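```bash
cat > gc.py <<'E'
# usage: gc.py corner gx gy z : grip point at (gx,gy) in the corner's frame (mm), heading = corner yaw
import sys,os
C={'1':(628,298.4,-.169),'2':(710.3,78,.165),'3':(644.5,-166.8,-.111),'h':(505.1,405.7,.153),'m':(490,-412,-.05)}
from math import cos,sin
k=sys.argv[1]; gx,gy,z=map(float,sys.argv[2:5]); X,Y,t=C[k]
off=eval(open('off.txt').read()) if os.path.exists('off.txt') else (0,0,0) # grip ahead/left of TCP, yaw rel tool
th=t-off[2]; gx-=off[0]; gy-=off[1]
import subprocess
if __name__=='__main__':
    from h import manip
    import numpy as np
    p=np.array(manip.get_obs()['eef_pos']); d=p[:2]-[X,Y]
    print('now grip in frame', round(cos(t)*d[0]+sin(t)*d[1]+off[0],1), round(-sin(t)*d[0]+cos(t)*d[1]+off[1],1))
    subprocess.run(['python3','go.py',str(X+cos(t)*gx-sin(t)*gy),str(Y+sin(t)*gx+cos(t)*gy),str(z),str(th)])
E
python3 -m crank '[{"rx":0,"ry":0,"rz":0,"dx":0,"dy":0,"dz":-0.02,"grip":255},{"rx":0,"ry":0,"rz":0.085,"dx":0,"dy":0,"dz":-0.02,"grip":255},{"rx":0,"ry":0,"rz":0.085,"dx":0,"dy":0,"dz":0,"grip":255},{"rx":0,"ry":0,"rz":0.085,"dx":0,"dy":0,"dz":0,"grip":255},{"rx":0,"ry":0,"rz":0.085,"dx":0,"dy":0,"dz":0,"grip":255},{"rx":0,"ry":0,"rz":0.085,"dx":0,"dy":0,"dz":0,"grip":255},{"rx":0,"ry":0,"rz":0.085,"dx":0,"dy":0,"dz":0,"grip":255},{"rx":0,"ry":0,"rz":0.085,"dx":0,"dy":0,"dz":0,"grip":255},{"rx":0,"ry":0,"rz":0.085,"dx":0,"dy":0,"dz":0,"grip":255},{"rx":0,"ry":0,"rz":0.085,"dx":0,"dy":0,"dz":0,"grip":255}]'; python3 gc.py 3 -102 -120 60
```

```text
time: 6.95
eef_pos: [430.4, -183.9, 72.8]
eef_rot: [0.998, -0.067, -0.001, -0.001]
force: [0.3, -0.9, -2.5]
grip_width: 18.6
t 6.95 tcp [ 430.4 -183.9   72.8] head -0.135 w 18.6 F [ 0.3 -0.9 -2.5]
turn [-0.001  0.003 -0.024] shift [0.1089 0.0793 0.0128]
now grip in frame -210.9 -40.7
```

```bash
python3 -m crank '[{"rx":0,"ry":0.003,"rz":-0.024,"dx":0.0,"dy":0.016,"dz":0,"grip":255},{"rx":0,"ry":0,"rz":0,"dx":0.027,"dy":0.016,"dz":0,"grip":255},{"rx":0,"ry":0,"rz":0,"dx":0.027,"dy":0.016,"dz":0,"grip":255},{"rx":0,"ry":0,"rz":0,"dx":0.027,"dy":0.016,"dz":0,"grip":255},{"rx":0,"ry":0,"rz":0,"dx":0.027,"dy":0.016,"dz":0.012,"grip":255},{"rx":0,"ry":0,"rz":0,"dx":0,"dy":0,"dz":0,"grip":255}]'; python3 pu.py; python3 gc.py 3 -102 -120 33; python3 - <<'E'
from h import *
p=manip.grab_frame('top');q=manip.grab_frame('side')
a=[cv2.resize(x,(390,390),interpolation=2) for x in (p['pixels'][140:240,320:420,::-1],q['pixels'][120:220,290:390,::-1])]
cv2.imwrite('pics/p3.png',np.hstack(a))
E
```

```text
time: 7.55
eef_pos: [529.6, -277.7, 57.0]
eef_rot: [0.998, -0.057, -0.002, -0.002]
force: [0.3, 0.0, -2.1]
grip_width: 18.5
  none pusher_grip None
[ 5.24156e+02 -2.73300e+02 -1.22000e-01  7.25820e+01] along -5.9 left 3.7 dyaw -0.009
t 7.75 tcp [ 525.9 -274.8   58. ] head -0.113 w 19.0 F [-0.7 -0.1 -3.5]
turn [-0.004  0.008 -0.002] shift [ 0.0039 -0.0005  0.025 ]
now grip in frame -105.9 -120.5
```

View pics/p3.png

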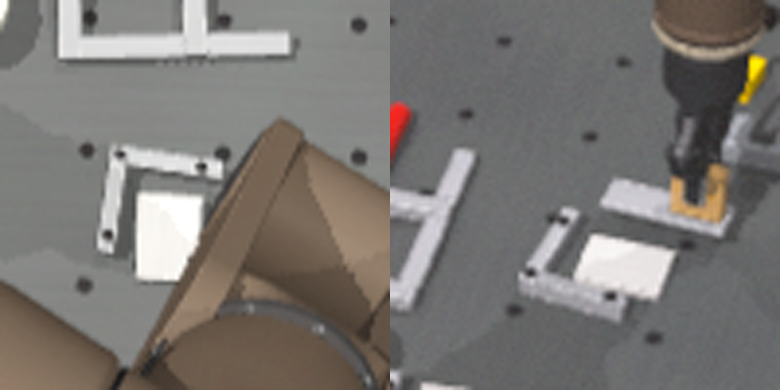

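```bash
python3 -m crank '[{"rx":-0.004,"ry":0.008,"rz":0,"dx":0,"dy":0,"dz":0.012,"grip":255},{"rx":0,"ry":0,"rz":0,"dx":0,"dy":0,"dz":0.012,"grip":255},{"rx":0,"ry":0,"rz":0,"dx":0,"dy":0,"dz":0,"grip":255}]'; python3 gc.py 3 -104 -79 32.5
```

```text
time: 8.15
eef_pos: [526.1, -274.4, 35.1]
eef_rot: [0.998, -0.056, 0.002, 0.001]
force: [-0.0, 0.0, -2.0]
grip_width: 19.0
t 8.15 tcp [ 526.1 -274.4   35.1] head -0.112 w 19.0 F [-0.  0. -2.]
turn [ 0.001 -0.003 -0.001] shift [ 0.0018 -0.041   0.0026]
now grip in frame -105.8 -120.0
```

```bash
python3 -m crank '[{"rx":0,"ry":-0.003,"rz":0,"dx":0,"dy":-0.005,"dz":0.0015,"grip":255},{"rx":0,"ry":0,"rz":0,"dx":0,"dy":-0.005,"dz":0.0015,"grip":255},{"rx":0,"ry":0,"rz":0,"dx":0,"dy":-0.005,"dz":0,"grip":255},{"rx":0,"ry":0,"rz":0,"dx":0,"dy":-0.005,"dz":0,"grip":255},{"rx":0,"ry":0,"rz":0,"dx":0,"dy":-0.005,"dz":0,"grip":255},{"rx":0,"ry":0,"rz":0,"dx":0,"dy":-0.005,"dz":0,"grip":255}]'; python3 gc.py 3 -104 -79 32.5
```

```text
time: 8.75
eef_pos: [531.0, -246.5, 35.0]
eef_rot: [0.998, -0.056, 0.002, 0.003]
force: [0.4, -3.7, -0.7]
grip_width: 18.7
t 8.75 tcp [ 531.  -246.5   35. ] head -0.112 w 18.7 F [ 0.4 -3.7 -0.7]
turn [ 0.006 -0.005 -0.001] shift [-0.0001 -0.0128  0.0025]
now grip in frame -103.9 -91.8
```

```bash
python3 -m crank '[{"rx":0.005,"ry":-0.005,"rz":0,"dx":0,"dy":-0.003,"dz":0,"grip":255},{"rx":0,"ry":0,"rz":0,"dx":0,"dy":-0.003,"dz":0,"grip":255},{"rx":0,"ry":0,"rz":0,"dx":0,"dy":-0.003,"dz":0,"grip":255}]'; python3 gc.py 3 -104 -79 32.5;  python3 -m crank '[{"rx":0,"ry":0,"rz":0,"dx":0,"dy":-0.003,"dz":0,"grip":255},{"rx":0,"ry":0,"rz":0,"dx":0,"dy":-0.003,"dz":0,"grip":255}]'; python3 gc.py 3 -104 -79 32.5
```

```text
time: 9.05
eef_pos: [532.4, -236.5, 34.9]
eef_rot: [0.998, -0.056, -0.0, 0.0]
force: [-0.9, -2.9, -1.8]
grip_width: 18.7
t 9.05 tcp [ 532.4 -236.5   34.9] head -0.112 w 18.7 F [-0.9 -2.9 -1.8]
turn [ 0.     0.    -0.001] shift [-0.0003 -0.0027  0.0024]
now grip in frame -103.7 -81.7
time: 9.25
eef_pos: [532.1, -232.4, 35.2]
eef_rot: [0.998, -0.056, -0.001, 0.001]
force: [-18.5, -34.2, 6.8]
grip_width: 19.0
t 9.25 tcp [ 532.1 -232.4   35.2] head -0.111 w 19.0 F [-18.5 -34.2   6.8]
turn [ 0.003  0.001 -0.   ] shift [0.0005 0.0014 0.0027]
now grip in frame -104.5 -77.6
```

```bash
python3 -m crank '[{"rx":0,"ry":0,"rz":0,"dx":0,"dy":0.004,"dz":0,"grip":255},{"rx":0,"ry":0,"rz":0,"dx":-0.005,"dy":0.006,"dz":0,"grip":255},{"rx":0,"ry":0,"rz":0,"dx":-0.02,"dy":0.008,"dz":0,"grip":255},{"rx":0,"ry":0,"rz":0,"dx":-0.025,"dy":0.0,"dz":0,"grip":255},{"rx":0,"ry":0,"rz":0,"dx":-0.025,"dy":0,"dz":0,"grip":255},{"rx":0,"ry":0,"rz":0,"dx":-0.02,"dy":0,"dz":0,"grip":255},{"rx":0,"ry":0,"rz":0,"dx":0,"dy":0,"dz":0,"grip":255}]'; python3 gc.py 3 -195 -30 33;python3 - <<'E'
from fit import *
pics=[manip.grab_frame('top'),manip.grab_frame('side')]
a=[cv2.resize(x,(390,390),interpolation=2) for x in (pics[0]['pixels'][140:240,320:420,::-1],pics[1]['pixels'][120:220,290:390,::-1])]
cv2.imwrite('pics/p3b.png',np.hstack(a))
for r in fit('plate','plate3_centre',pics,(604,-193,-.11)):
    c,s=np.cos(-.111),np.sin(-.111); d=r[:2]-[644.5,-166.8]; print(r.round(3),c*d[0]+s*d[1],-s*d[0]+c*d[1])
E
python3 pu.py 3
```

```text
time: 9.95
eef_pos: [430.7, -239.2, 35.0]
eef_rot: [0.998, -0.056, -0.001, 0.001]
force: [-3.5, 0.2, 1.9]
grip_width: 18.6
t 9.95 tcp [ 430.7 -239.2   35. ] head -0.111 w 18.6 F [-3.5  0.2  1.9]
turn [ 0.002  0.002 -0.   ] shift [ 0.0095 -0.0656  0.002 ]
now grip in frame -204.5 -95.6
[ 5.81455e+02 -1.90485e+02 -1.19000e-01  6.73020e+01] -60.0334885772738 -30.52282071263438
[ 5.80976e+02 -1.88047e+02 -1.32000e-01  5.30400e+00] -60.77946083824593 -28.152918151827414
[ 5.83057e+02 -1.99946e+02 -1.69000e-01  3.49980e+01] -57.3935015577336 -39.74836614121345
  none pusher_grip None
[ 4.32838e+02 -2.38008e+02 -1.33000e-01  8.70900e+01] along -2.0 left 2.2 dyaw -0.023
```

```bash
python3 -m crank '[{"rx":0.002,"ry":0.002,"rz":0,"dx":-0.002,"dy":-0.022,"dz":0,"grip":255},{"rx":0,"ry":0,"rz":0,"dx":0,"dy":-0.022,"dz":0,"grip":255},{"rx":0,"ry":0,"rz":0,"dx":0,"dy":-0.02,"dz":0,"grip":255},{"rx":0,"ry":0,"rz":0,"dx":0,"dy":0,"dz":0,"grip":255}]'; python3 gc.py 3 -170 -30 33; python3 pu.py 3
```

```text
time: 10.75
eef_pos: [442.1, -175.8, 34.8]
eef_rot: [0.998, -0.055, 0.003, 0.001]
force: [-1.1, 0.2, -1.1]
grip_width: 18.9
t 10.75 tcp [ 442.1 -175.8   34.8] head -0.11 w 18.9 F [-1.1  0.2 -1.1]
turn [ 0.003 -0.006  0.001] shift [ 0.0302 -0.0014  0.0018]
now grip in frame -200.2 -31.4
  none pusher_grip 69.2789020970493
[ 4.39356e+02 -1.73307e+02 -1.90000e-01  8.15930e+01] along -3.1 left 1.9 dyaw -0.08
```

```bash
python3 -m crank '[{"rx":0.003,"ry":-0.006,"rz":0,"dx":0.006,"dy":-0.001,"dz":0,"grip":255},{"rx":0,"ry":0,"rz":0,"dx":0.005,"dy":0,"dz":0,"grip":255},{"rx":0,"ry":0,"rz":0,"dx":0.004,"dy":0,"dz":0,"grip":255},{"rx":0,"ry":0,"rz":0,"dx":0.004,"dy":0,"dz":0,"grip":255},{"rx":0,"ry":0,"rz":0,"dx":0.004,"dy":0,"dz":0,"grip":255}]'; python3 gc.py 3 -170 -30 33; python3 -m crank '[{"rx":0,"ry":0,"rz":0,"dx":0.003,"dy":0,"dz":0,"grip":255},{"rx":0,"ry":0,"rz":0,"dx":0.003,"dy":0,"dz":0,"grip":255}]'; python3 gc.py 3 -170 -30 33
```

```text
time: 11.45
eef_pos: [460.8, -180.9, 34.8]
eef_rot: [0.998, -0.058, -0.004, -0.002]
force: [-15.3, 2.8, 19.1]
grip_width: 18.4
t 11.45 tcp [ 460.8 -180.9   34.8] head -0.116 w 18.4 F [-15.3   2.8  19.1]
turn [-0.003  0.009 -0.005] shift [ 0.011  -0.0043  0.0018]
now grip in frame -181.0 -34.3
time: 11.65
eef_pos: [462.7, -181.0, 34.9]
eef_rot: [0.998, -0.058, -0.008, -0.003]
force: [-18.8, 3.0, 26.7]
grip_width: 18.8
t 11.65 tcp [ 462.7 -181.    34.9] head -0.117 w 18.8 F [-18.8   3.   26.7]
turn [-0.005  0.016 -0.006] shift [ 0.0091 -0.0043  0.0019]
now grip in frame -179.1 -34.3
```

```bash
python3 - <<'E'
from h import *
q=manip.grab_frame('side');p=manip.grab_frame('top')
a=[cv2.resize(x,(400,400),interpolation=2) for x in (p['pixels'][150:230,320:400,::-1],q['pixels'][140:220,310:390,::-1])]
cv2.imwrite('pics/p3c.png',np.hstack(a))
E
```

```text
(no output)
```

View pics/p3c.png

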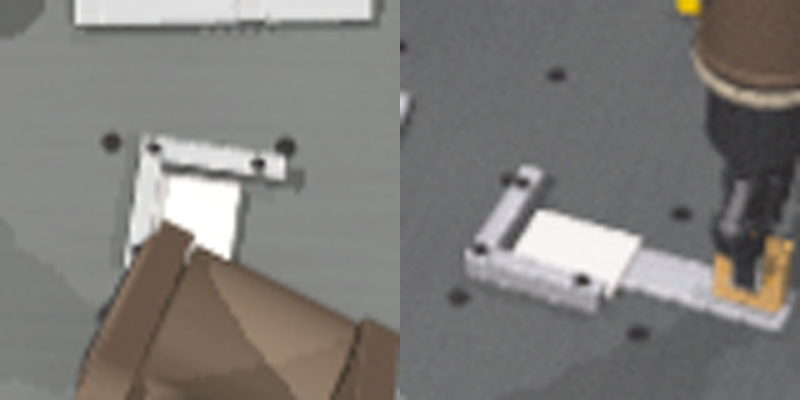

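```bash
python3 -m crank '[{"rx":-0.005,"ry":0.016,"rz":-0.006,"dx":-0.004,"dy":0,"dz":-0.003,"grip":255},{"rx":0,"ry":0,"rz":0,"dx":-0.002,"dy":-0.002,"dz":0,"grip":255},{"rx":0,"ry":0,"rz":0,"dx":0,"dy":0,"dz":0,"grip":255}]'; python3 gc.py 3 -170 -30 36; python3 -m crank '[{"rx":0,"ry":0,"rz":0,"dx":0.004,"dy":-0.002,"dz":0,"grip":255},{"rx":0,"ry":0,"rz":0,"dx":0.004,"dy":0,"dz":0,"grip":255},{"rx":0,"ry":0,"rz":0,"dx":0.004,"dy":0,"dz":0,"grip":255}]'; python3 gc.py 3 -170 -30 36
```

```text
time: 12.05
eef_pos: [457.2, -179.5, 38.1]
eef_rot: [0.998, -0.056, 0.001, 0.0]
force: [0.4, 0.1, -2.7]
grip_width: 19.1
t 12.05 tcp [ 457.2 -179.5   38.1] head -0.112 w 19.1 F [ 0.4  0.1 -2.7]
turn [ 0.001 -0.001 -0.001] shift [ 0.0147 -0.0034  0.0021]
now grip in frame -184.7 -33.4
time: 12.35
eef_pos: [469.7, -178.8, 37.7]
eef_rot: [0.998, -0.056, -0.0, 0.0]
force: [-3.9, 0.6, -0.8]
grip_width: 18.9
t 12.35 tcp [ 469.7 -178.8   37.7] head -0.113 w 18.9 F [-3.9  0.6 -0.8]
turn [ 0.     0.001 -0.002] shift [ 0.0024 -0.0013  0.0017]
now grip in frame -172.4 -31.3
```

```bash
python3 -m crank '[{"rx":0,"ry":0,"rz":0,"dx":0.003,"dy":0,"dz":0,"grip":255},{"rx":0,"ry":0,"rz":0,"dx":0.002,"dy":0,"dz":0,"grip":255}]'; python3 gc.py 3 -170 -30 36; python3 -m crank '[{"rx":0,"ry":0,"rz":0,"dx":0.002,"dy":0,"dz":0,"grip":255},{"rx":0,"ry":0,"rz":0,"dx":0.002,"dy":0,"dz":0,"grip":255}]'; python3 gc.py 3 -170 -30 36
```

```text
time: 12.55
eef_pos: [472.5, -178.3, 37.1]
eef_rot: [0.998, -0.056, -0.003, -0.001]
force: [-20.9, -1.0, 10.1]
grip_width: 18.8
t 12.55 tcp [ 472.5 -178.3   37.1] head -0.112 w 18.8 F [-20.9  -1.   10.1]
turn [-0.001  0.007 -0.001] shift [-0.0003 -0.0005  0.0011]
now grip in frame -169.7 -30.5
time: 12.75
eef_pos: [472.8, -177.4, 36.3]
eef_rot: [0.998, -0.056, -0.007, -0.002]
force: [-15.0, -1.2, 6.3]
grip_width: 18.5
t 12.75 tcp [ 472.8 -177.4   36.3] head -0.112 w 18.5 F [-15.   -1.2   6.3]
turn [-0.003  0.015 -0.001] shift [-0.0006  0.0004  0.0003]
now grip in frame -169.4 -29.6
```

```bash
python3 -m crank '[{"rx":-0.003,"ry":0.015,"rz":0,"dx":-0.006,"dy":0,"dz":0,"grip":255},{"rx":0,"ry":0,"rz":0,"dx":-0.01,"dy":0,"dz":-0.02,"grip":255},{"rx":0,"ry":0,"rz":0,"dx":0,"dy":0,"dz":-0.025,"grip":255},{"rx":0,"ry":0,"rz":-0.07,"dx":0,"dy":0,"dz":-0.01,"grip":255},{"rx":0,"ry":0,"rz":-0.07,"dx":0,"dy":0,"dz":0,"grip":255},{"rx":0,"ry":0,"rz":-0.07,"dx":0,"dy":0,"dz":0,"grip":255},{"rx":0,"ry":0,"rz":-0.065,"dx":0,"dy":0,"dz":0,"grip":255},{"rx":0,"ry":0,"rz":0,"dx":0,"dy":0,"dz":0,"grip":255}]'; python3 gc.py 2 -104 -122 60
```

```text
time: 13.55
eef_pos: [459.0, -176.2, 93.4]
eef_rot: [0.996, 0.087, 0.004, 0.002]
force: [0.1, -0.7, -2.7]
grip_width: 18.6
t 13.55 tcp [ 459.  -176.2   93.4] head 0.174 w 18.6 F [ 0.1 -0.7 -2.7]
turn [ 0.004 -0.007  0.009] shift [ 0.1856 -0.0875  0.0334]
now grip in frame -289.6 -209.5
```

```bash
python3 -m crank '[{"rx":0.004,"ry":-0.007,"rz":0.009,"dx":0.03,"dy":-0.014,"dz":0,"grip":255},{"rx":0,"ry":0,"rz":0,"dx":0.03,"dy":-0.014,"dz":0,"grip":255},{"rx":0,"ry":0,"rz":0,"dx":0.03,"dy":-0.014,"dz":0,"grip":255},{"rx":0,"ry":0,"rz":0,"dx":0.03,"dy":-0.014,"dz":0,"grip":255},{"rx":0,"ry":0,"rz":0,"dx":0.03,"dy":-0.014,"dz":0.01,"grip":255},{"rx":0,"ry":0,"rz":0,"dx":0.03,"dy":-0.014,"dz":0.01,"grip":255},{"rx":0,"ry":0,"rz":0,"dx":0,"dy":0,"dz":0,"grip":255},{"rx":0,"ry":0,"rz":0,"dx":0,"dy":0,"dz":0,"grip":255}]'; python3 gc.py 2 -104 -122 38;  cat > pl.py <<'E'
import sys; from fit import *
# pl.py n... : fit plates n in their corner frame, top-only corner/plate pairs to cancel calibration bias
CT={'1':[(627.9,299.5,-.172),(628.1,297.8,-.167)],'2':[(710.5,80,.16),(710.4,76.5,.170)],'3':[(644.5,-165.8,-.114),(644.5,-168.3,-.107)]}
pics=[manip.grab_frame('top'),manip.grab_frame('side')]
for k in sys.argv[1:]:
    for i,(X,Y,t) in enumerate(CT[k]):
        c,s=np.cos(t),np.sin(t); q0=(X-40*c+30*s,Y-40*s-30*c,t)
        for r in fit('plate','plate%s_centre'%k,pics[i:i+1],q0):
            d=r[:2]-[X,Y]; print(k,['top','side'][i],'x',round(c*d[0]+s*d[1],1),'y',round(-s*d[0]+c*d[1],1),'dyaw',round(r[2]-t,3),'res',round(r[3],1))
E
python3 pl.py 1 2 3
```

```text
time: 14.35
eef_pos: [631.2, -59.8, 72.2]
eef_rot: [0.997, 0.073, 0.003, 0.0]
force: [-1.2, 0.3, -2.3]
grip_width: 18.8
t 14.35 tcp [631.2 -59.8  72.2] head 0.145 w 18.8 F [-1.2  0.3 -2.3]
turn [ 0.001 -0.005 -0.02 ] shift [-0.0033 -0.0009  0.0342]
now grip in frame -100.7 -122.9
1 top x -64.0 y -46.5 dyaw -0.1 res 1.9
1 side x -65.0 y -48.2 dyaw -0.08 res 2.0
  none plate2_centre 69.82403761470113
2 side x -56.4 y -56.2 dyaw -0.071 res 7.2
3 top x -40.4 y -30.1 dyaw 0.005 res 2.7
3 side x -39.9 y -42.8 dyaw 0.063 res 43.8
```

```bash
python3 -m crank '[{"rx":0.001,"ry":-0.005,"rz":-0.02,"dx":-0.003,"dy":0,"dz":0.015,"grip":255},{"rx":0,"ry":0,"rz":0,"dx":0,"dy":0,"dz":0.016,"grip":255},{"rx":0,"ry":0,"rz":0,"dx":0,"dy":0,"dz":0.002,"grip":255},{"rx":0,"ry":0,"rz":0,"dx":0,"dy":0,"dz":0,"grip":255}]'; python3 gc.py 2 -104 -80 37
```

```text
time: 15.15
eef_pos: [627.0, -61.9, 36.8]
eef_rot: [0.997, 0.083, 0.0, -0.0]
force: [0.5, -0.3, -2.6]
grip_width: 18.7
t 15.15 tcp [627.  -61.9  36.8] head 0.166 w 18.7 F [ 0.5 -0.3 -2.6]
turn [-0.    -0.     0.001] shift [ 0.0012 -0.0443 -0.0002]
now grip in frame -105.2 -124.3
```

```bash
python3 -m crank '[{"rx":0,"ry":0,"rz":0,"dx":0,"dy":-0.006,"dz":0,"grip":255},{"rx":0,"ry":0,"rz":0,"dx":0,"dy":-0.006,"dz":0,"grip":255},{"rx":0,"ry":0,"rz":0,"dx":0,"dy":-0.005,"dz":0,"grip":255},{"rx":0,"ry":0,"rz":0,"dx":0,"dy":-0.005,"dz":0,"grip":255},{"rx":0,"ry":0,"rz":0,"dx":0,"dy":-0.005,"dz":0,"grip":255},{"rx":0,"ry":0,"rz":0,"dx":0,"dy":-0.005,"dz":0,"grip":255},{"rx":0,"ry":0,"rz":0,"dx":0,"dy":-0.003,"dz":0,"grip":255}]'; python3 gc.py 2 -104 -80 37;python3 -m crank '[{"rx":0,"ry":0,"rz":0,"dx":0,"dy":-0.003,"dz":0,"grip":255},{"rx":0,"ry":0,"rz":0,"dx":0,"dy":-0.003,"dz":0,"grip":255}]'; python3 gc.py 2 -104 -80 37
```

```text
time: 15.85
eef_pos: [621.3, -24.2, 37.5]
eef_rot: [0.997, 0.083, 0.001, 0.0]
force: [1.2, -1.0, -3.3]
grip_width: 18.5
t 15.85 tcp [621.3 -24.2  37.5] head 0.166 w 18.5 F [ 1.2 -1.  -3.3]
turn [ 0.    -0.001  0.001] shift [ 0.0006 -0.0062  0.0005]
now grip in frame -104.6 -86.2
time: 16.05
eef_pos: [620.3, -17.7, 37.6]
eef_rot: [0.997, 0.083, 0.001, 0.0]
force: [0.4, -0.7, -3.0]
grip_width: 18.3
t 16.05 tcp [620.3 -17.7  37.6] head 0.166 w 18.3 F [ 0.4 -0.7 -3. ]
turn [ 0.    -0.001  0.001] shift [0.0005 0.0004 0.0006]
now grip in frame -104.5 -79.6
```

```bash
python3 - <<'E'
from h import *
q=manip.grab_frame('side');p=manip.grab_frame('top')
a=[cv2.resize(x,(400,400),interpolation=2) for x in (p['pixels'][135:215,270:350,::-1],q['pixels'][175:255,260:340,::-1])]
cv2.imwrite('pics/p2a.png',np.hstack(a))
E
```

```text
(no output)
```

View pics/p2a.png

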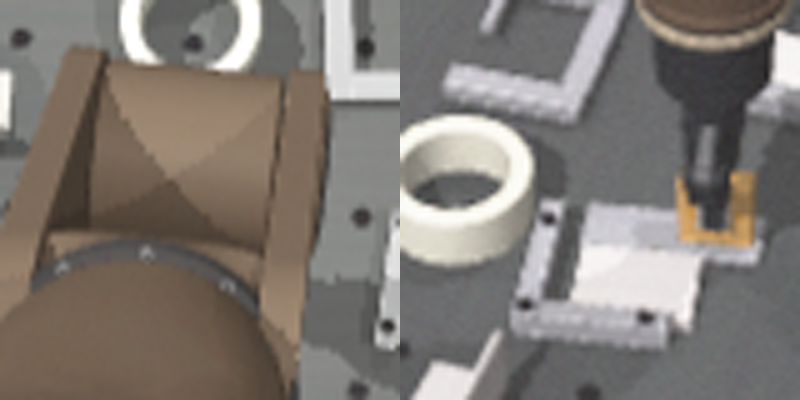

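```bash
python3 -m crank '[{"rx":0,"ry":0,"rz":0,"dx":0,"dy":-0.002,"dz":0,"grip":255},{"rx":0,"ry":0,"rz":0,"dx":0,"dy":-0.002,"dz":0,"grip":255}]'; python3 gc.py 2 -104 -80 37;python3 pl.py 2
```

```text
time: 16.35
eef_pos: [619.3, -15.7, 37.8]
eef_rot: [0.997, 0.083, 0.0, 0.001]
force: [-2.3, -25.8, -0.5]
grip_width: 18.7
t 16.35 tcp [619.3 -15.7  37.8] head 0.166 w 18.7 F [ -2.3 -25.8  -0.5]
turn [ 0.002 -0.001  0.001] shift [0.0012 0.0025 0.0008]
now grip in frame -105.2 -77.5
  none plate2_centre None
2 side x -58.5 y -37.0 dyaw -0.063 res 46.6
```

```bash
python3 -m crank '[{"rx":0,"ry":0,"rz":0,"dx":0,"dy":0.004,"dz":0,"grip":255},{"rx":0,"ry":0,"rz":0,"dx":-0.005,"dy":0.006,"dz":0,"grip":255},{"rx":0,"ry":0,"rz":0,"dx":-0.02,"dy":0.006,"dz":0,"grip":255},{"rx":0,"ry":0,"rz":0,"dx":-0.025,"dy":0.0,"dz":0,"grip":255},{"rx":0,"ry":0,"rz":0,"dx":-0.025,"dy":0,"dz":0,"grip":255},{"rx":0,"ry":0,"rz":0,"dx":-0.02,"dy":0,"dz":0,"grip":255},{"rx":0,"ry":0,"rz":0,"dx":0,"dy":-0.01,"dz":0,"grip":255},{"rx":0,"ry":0,"rz":0,"dx":0,"dy":-0.02,"dz":0,"grip":255},{"rx":0,"ry":0,"rz":0,"dx":0,"dy":-0.02,"dz":0,"grip":255},{"rx":0,"ry":0,"rz":0,"dx":0,"dy":-0.005,"dz":0,"grip":255},{"rx":0,"ry":0,"rz":0,"dx":0,"dy":0,"dz":0,"grip":255}]'; python3 gc.py 2 -190 -32 37;python3 pl.py 2
```

```text
time: 17.65
eef_pos: [515.3, 5.4, 38.1]
eef_rot: [0.997, 0.081, 0.002, 0.001]
force: [-0.6, 0.7, -1.7]
grip_width: 18.9
t 17.65 tcp [515.3   5.4  38.1] head 0.163 w 18.9 F [-0.6  0.7 -1.7]
turn [ 0.002 -0.003 -0.002] shift [ 0.0143 -0.0076  0.0011]
now grip in frame -204.3 -39.6
2 top x -54.0 y -31.2 dyaw 0.03 res 30.0
2 side x -59.2 y -37.7 dyaw 0.04 res 90.7
```

```bash
python3 -m crank '[{"rx":0.002,"ry":-0.003,"rz":-0.002,"dx":0.004,"dy":-0.007,"dz":0.001,"grip":255},{"rx":0,"ry":0,"rz":0,"dx":0.005,"dy":0,"dz":0,"grip":255},{"rx":0,"ry":0,"rz":0,"dx":0.005,"dy":0,"dz":0,"grip":255},{"rx":0,"ry":0,"rz":0,"dx":0.005,"dy":0,"dz":0,"grip":255},{"rx":0,"ry":0,"rz":0,"dx":0.004,"dy":0,"dz":0,"grip":255},{"rx":0,"ry":0,"rz":0,"dx":0.003,"dy":0,"dz":0,"grip":255}]'; python3 gc.py 2 -170 -32 37;python3 -m crank '[{"rx":0,"ry":0,"rz":0,"dx":0.003,"dy":0,"dz":0,"grip":255},{"rx":0,"ry":0,"rz":0,"dx":0.003,"dy":0,"dz":0,"grip":255}]'; python3 gc.py 2 -170 -32 37
```

```text
time: 18.45
eef_pos: [541.3, 14.8, 36.6]
eef_rot: [0.997, 0.081, -0.001, -0.0]
force: [-3.2, -1.5, 0.3]
grip_width: 18.7
t 18.45 tcp [541.3  14.8  36.6] head 0.161 w 18.7 F [-3.2 -1.5  0.3]
turn [-0.001  0.002 -0.004] shift [ 0.007  -0.0026 -0.0004]
now grip in frame -177.0 -34.6
time: 18.65
eef_pos: [547.3, 15.8, 36.4]
eef_rot: [0.997, 0.081, -0.002, -0.0]
force: [-3.2, -1.3, -0.5]
grip_width: 18.6
t 18.65 tcp [547.3  15.8  36.4] head 0.161 w 18.6 F [-3.2 -1.3 -0.5]
turn [-0.001  0.003 -0.004] shift [ 0.001  -0.0026 -0.0006]
now grip in frame -171.0 -34.6
```

```bash
python3 -m crank '[{"rx":0,"ry":0.002,"rz":-0.003,"dx":0.002,"dy":0,"dz":0,"grip":255},{"rx":0,"ry":0,"rz":0,"dx":0.002,"dy":0,"dz":0,"grip":255}]'; python3 gc.py 2 -170 -32 37;python3 -m crank '[{"rx":0,"ry":0,"rz":0,"dx":0.002,"dy":0,"dz":0,"grip":255},{"rx":0,"ry":0,"rz":0,"dx":0.002,"dy":0,"dz":0,"grip":255}]'; python3 gc.py 2 -170 -32 37
```

```text
time: 18.85
eef_pos: [548.7, 16.3, 35.9]
eef_rot: [0.997, 0.082, -0.003, -0.0]
force: [-16.3, -3.6, 6.2]
grip_width: 18.8
t 18.85 tcp [548.7  16.3  35.9] head 0.165 w 18.8 F [-16.3  -3.6   6.2]
turn [-0.002  0.007 -0.   ] shift [-0.0005 -0.0023 -0.0011]
now grip in frame -169.5 -34.3
time: 19.05
eef_pos: [548.5, 16.6, 35.5]
eef_rot: [0.997, 0.082, -0.007, -0.001]
force: [-15.3, -7.6, 14.3]
grip_width: 18.6
t 19.05 tcp [548.5  16.6  35.5] head 0.164 w 18.6 F [-15.3  -7.6  14.3]
turn [-0.003  0.014 -0.001] shift [-0.0003 -0.002  -0.0015]
now grip in frame -169.7 -34.0
```

```bash
python3 -m crank '[{"rx":-0.003,"ry":0.014,"rz":0,"dx":-0.006,"dy":0,"dz":0,"grip":255},{"rx":0,"ry":0,"rz":0,"dx":-0.01,"dy":0,"dz":-0.02,"grip":255},{"rx":0,"ry":0,"rz":0,"dx":0,"dy":0,"dz":-0.025,"grip":255},{"rx":0,"ry":0,"rz":0.083,"dx":0,"dy":0,"dz":-0.01,"grip":255},{"rx":0,"ry":0,"rz":0.083,"dx":0,"dy":0,"dz":0,"grip":255},{"rx":0,"ry":0,"rz":0.083,"dx":0,"dy":0,"dz":0,"grip":255},{"rx":0,"ry":0,"rz":0.075,"dx":0,"dy":0,"dz":0,"grip":255},{"rx":0,"ry":0,"rz":0,"dx":0,"dy":0,"dz":0,"grip":255}]'; python3 gc.py 1 -104 -119 60
```

```text
time: 19.85
eef_pos: [534.0, 14.2, 93.3]
eef_rot: [0.996, -0.085, 0.005, -0.0]
force: [-0.8, -0.5, -2.9]
grip_width: 18.8
t 19.85 tcp [534.   14.2  93.3] head -0.17 w 18.8 F [-0.8 -0.5 -2.9]
turn [-0.001 -0.009 -0.001] shift [-0.0591 -0.177   0.0333]
now grip in frame -44.9 -296.0
```

```bash
python3 -m crank '[{"rx":0,"ry":-0.009,"rz":0,"dx":-0.01,"dy":-0.029,"dz":0,"grip":255},{"rx":0,"ry":0,"rz":0,"dx":-0.01,"dy":-0.029,"dz":0,"grip":255},{"rx":0,"ry":0,"rz":0,"dx":-0.01,"dy":-0.029,"dz":0,"grip":255},{"rx":0,"ry":0,"rz":0,"dx":-0.01,"dy":-0.029,"dz":0,"grip":255},{"rx":0,"ry":0,"rz":0,"dx":-0.01,"dy":-0.029,"dz":0.01,"grip":255},{"rx":0,"ry":0,"rz":0,"dx":-0.009,"dy":-0.025,"dz":0.01,"grip":255},{"rx":0,"ry":0,"rz":0,"dx":0,"dy":0,"dz":0,"grip":255},{"rx":0,"ry":0,"rz":0,"dx":0,"dy":0,"dz":0,"grip":255}]'; python3 gc.py 1 -104 -119 37.5;python3 pl.py 1 2 3
```

```text
time: 20.65
eef_pos: [505.1, 198.4, 73.1]
eef_rot: [0.997, -0.075, 0.004, -0.002]
force: [0.3, -0.2, -2.0]
grip_width: 18.8
t 20.65 tcp [505.1 198.4  73.1] head -0.151 w 18.8 F [ 0.3 -0.2 -2. ]
turn [-0.004 -0.008  0.018] shift [ 0.0003 -0.0002  0.0356]
now grip in frame -104.3 -119.2
  none plate1_centre 40.078497330497555
1 side x -63.7 y -48.3 dyaw -0.081 res 3.2
2 top x -39.8 y -29.9 dyaw 0.012 res 3.6
2 side x -40.3 y -40.2 dyaw -0.006 res 53.4
3 top x -39.7 y -29.6 dyaw -0.004 res 2.2
  none plate3_centre None
```

```bash
python3 -m crank '[{"rx":-0.004,"ry":-0.008,"rz":0.018,"dx":0,"dy":0,"dz":0.017,"grip":255},{"rx":0,"ry":0,"rz":0,"dx":0,"dy":0,"dz":0.017,"grip":255},{"rx":0,"ry":0,"rz":0,"dx":0,"dy":0,"dz":0.001,"grip":255},{"rx":0,"ry":0,"rz":0,"dx":0,"dy":0,"dz":0,"grip":255}]'; python3 gc.py 1 -104 -80 37;python3 -m crank '[{"rx":0,"ry":0,"rz":0,"dx":0,"dy":-0.005,"dz":0,"grip":255},{"rx":0,"ry":0,"rz":0,"dx":0,"dy":-0.005,"dz":0,"grip":255},{"rx":0,"ry":0,"rz":0,"dx":0,"dy":-0.005,"dz":0,"grip":255},{"rx":0,"ry":0,"rz":0,"dx":0,"dy":-0.005,"dz":0,"grip":255}]'; python3 gc.py 1 -104 -80 37
```

```text
time: 21.45
eef_pos: [507.0, 196.5, 38.8]
eef_rot: [0.996, -0.088, 0.001, -0.001]
force: [0.5, -0.8, -3.4]
grip_width: 18.3
t 21.45 tcp [507.  196.5  38.8] head -0.176 w 18.3 F [ 0.5 -0.8 -3.4]
turn [-0.001 -0.002 -0.007] shift [-0.0019 -0.0408  0.0018]
now grip in frame -102.1 -120.8
time: 21.85
eef_pos: [511.8, 217.6, 41.0]
eef_rot: [0.996, -0.088, 0.002, -0.001]
force: [-0.3, 0.3, -2.2]
grip_width: 18.5
t 21.85 tcp [511.8 217.6  41. ] head -0.176 w 18.5 F [-0.3  0.3 -2.2]
turn [-0.003 -0.004 -0.007] shift [-0.003  -0.0192  0.004 ]
now grip in frame -101.0 -99.2
```

```bash
python3 -m crank '[{"rx":-0.003,"ry":-0.004,"rz":-0.007,"dx":-0.003,"dy":-0.001,"dz":0.004,"grip":255},{"rx":0,"ry":0,"rz":0,"dx":0,"dy":-0.001,"dz":0.001,"grip":255},{"rx":0,"ry":0,"rz":0,"dx":0,"dy":-0.004,"dz":0,"grip":255},{"rx":0,"ry":0,"rz":0,"dx":0,"dy":-0.004,"dz":0,"grip":255}]'; python3 gc.py 1 -104 -80 37;python3 -m crank '[{"rx":0,"ry":0,"rz":0,"dx":0,"dy":-0.003,"dz":0,"grip":255},{"rx":0,"ry":0,"rz":0,"dx":0,"dy":-0.003,"dz":0,"grip":255}]'; python3 gc.py 1 -104 -80 37
```

```text
time: 22.25
eef_pos: [510.3, 229.1, 35.9]
eef_rot: [0.996, -0.084, -0.0, 0.0]
force: [-0.4, -3.0, 0.3]
grip_width: 18.6
t 22.25 tcp [510.3 229.1  35.9] head -0.168 w 18.6 F [-0.4 -3.   0.3]
turn [0.001 0.001 0.001] shift [ 0.0003 -0.0081 -0.0011]
now grip in frame -104.3 -88.1
time: 22.45
eef_pos: [511.2, 235.4, 35.8]
eef_rot: [0.996, -0.084, -0.001, 0.001]
force: [-0.3, -2.7, -1.3]
grip_width: 18.5
t 22.45 tcp [511.2 235.4  35.8] head -0.168 w 18.5 F [-0.3 -2.7 -1.3]
turn [0.001 0.001 0.001] shift [ 0.0005 -0.0017 -0.0012]
now grip in frame -104.5 -81.7
```

```bash
python3 -m crank '[{"rx":0,"ry":0,"rz":0,"dx":0,"dy":-0.002,"dz":0,"grip":255},{"rx":0,"ry":0,"rz":0,"dx":0,"dy":-0.002,"dz":0,"grip":255}]'; python3 gc.py 1 -104 -80 37;python3 -m crank '[{"rx":0,"ry":0,"rz":0,"dx":0,"dy":-0.001,"dz":0,"grip":255},{"rx":0,"ry":0,"rz":0,"dx":0,"dy":-0.001,"dz":0,"grip":255}]'; python3 gc.py 1 -104 -80 37
```

```text
time: 22.65
eef_pos: [511.4, 239.3, 35.7]
eef_rot: [0.996, -0.084, -0.001, 0.001]
force: [-2.9, -17.4, 5.5]
grip_width: 18.7
t 22.65 tcp [511.4 239.3  35.7] head -0.168 w 18.7 F [ -2.9 -17.4   5.5]
turn [0.002 0.002 0.001] shift [ 0.001   0.0021 -0.0013]
now grip in frame -105.0 -77.9
time: 22.85
eef_pos: [511.1, 239.5, 35.7]
eef_rot: [0.996, -0.084, -0.002, 0.002]
force: [1.9, -16.1, 3.2]
grip_width: 18.5
t 22.85 tcp [511.1 239.5  35.7] head -0.168 w 18.5 F [  1.9 -16.1   3.2]
turn [0.005 0.003 0.001] shift [ 0.0013  0.0023 -0.0013]
now grip in frame -105.3 -77.7
```

```bash
python3 -m crank '[{"rx":0.005,"ry":0.003,"rz":0,"dx":0,"dy":0.004,"dz":-0.001,"grip":255},{"rx":0,"ry":0,"rz":0,"dx":-0.005,"dy":0.006,"dz":0,"grip":255},{"rx":0,"ry":0,"rz":0,"dx":-0.02,"dy":0.006,"dz":0,"grip":255},{"rx":0,"ry":0,"rz":0,"dx":-0.025,"dy":0.0,"dz":0,"grip":255},{"rx":0,"ry":0,"rz":0,"dx":-0.025,"dy":0,"dz":0,"grip":255},{"rx":0,"ry":0,"rz":0,"dx":-0.02,"dy":0,"dz":0,"grip":255},{"rx":0,"ry":0,"rz":0,"dx":-0.005,"dy":-0.01,"dz":0,"grip":255},{"rx":0,"ry":0,"rz":0,"dx":0,"dy":-0.02,"dz":0,"grip":255},{"rx":0,"ry":0,"rz":0,"dx":0,"dy":-0.02,"dz":0,"grip":255},{"rx":0,"ry":0,"rz":0,"dx":0,"dy":-0.009,"dz":0,"grip":255},{"rx":0,"ry":0,"rz":0,"dx":0,"dy":0,"dz":0,"grip":255}]'; python3 gc.py 1 -190 -34 37
```

```text
time: 23.95
eef_pos: [415.6, 300.4, 37.3]
eef_rot: [0.996, -0.085, 0.001, -0.001]
force: [-0.6, 0.0, -2.6]
grip_width: 18.5
t 23.95 tcp [415.6 300.4  37.3] head -0.17 w 18.5 F [-0.6  0.  -2.6]
turn [-0.003 -0.002 -0.001] shift [0.0197 0.0003 0.0003]
now grip in frame -209.7 -33.7
```

```bash
python3 -m crank '[{"rx":-0.003,"ry":-0.002,"rz":0,"dx":0.006,"dy":0,"dz":0,"grip":255},{"rx":0,"ry":0,"rz":0,"dx":0.006,"dy":0,"dz":0,"grip":255},{"rx":0,"ry":0,"rz":0,"dx":0.005,"dy":0,"dz":0,"grip":255},{"rx":0,"ry":0,"rz":0,"dx":0.005,"dy":0,"dz":0,"grip":255},{"rx":0,"ry":0,"rz":0,"dx":0.005,"dy":0,"dz":0,"grip":255},{"rx":0,"ry":0,"rz":0,"dx":0.004,"dy":0,"dz":0,"grip":255}]'; python3 gc.py 1 -170 -34 37;python3 -m crank '[{"rx":0,"ry":0,"rz":0,"dx":0.003,"dy":0,"dz":0,"grip":255},{"rx":0,"ry":0,"rz":0,"dx":0.003,"dy":0,"dz":0,"grip":255}]'; python3 gc.py 1 -170 -34 37
```

```text
time: 24.55
eef_pos: [447.3, 291.7, 36.8]
eef_rot: [0.996, -0.086, -0.002, 0.001]
force: [-2.5, 0.6, -0.3]
grip_width: 18.7
t 24.55 tcp [447.3 291.7  36.8] head -0.171 w 18.7 F [-2.5  0.6 -0.3]
turn [ 0.003  0.003 -0.002] shift [ 0.007  -0.003  -0.0002]
now grip in frame -177.0 -37.0
time: 24.75
eef_pos: [453.8, 290.3, 36.8]
eef_rot: [0.996, -0.086, -0.002, 0.001]
force: [-2.6, 0.5, -1.3]
grip_width: 18.6
t 24.75 tcp [453.8 290.3  36.8] head -0.172 w 18.6 F [-2.6  0.5 -1.3]
turn [ 0.003  0.003 -0.003] shift [ 0.0003 -0.0033 -0.0002]
now grip in frame -170.3 -37.3
```

```bash
python3 -m crank '[{"rx":0.003,"ry":0.003,"rz":-0.003,"dx":0.002,"dy":0,"dz":0,"grip":255},{"rx":0,"ry":0,"rz":0,"dx":0.002,"dy":0,"dz":0,"grip":255}]'; python3 gc.py 1 -170 -34 37;python3 -m crank '[{"rx":0,"ry":0,"rz":0,"dx":0.002,"dy":0,"dz":0,"grip":255},{"rx":0,"ry":0,"rz":0,"dx":0.002,"dy":0,"dz":0,"grip":255}]'; python3 gc.py 1 -170 -34 37
```

```text
time: 24.95
eef_pos: [454.4, 288.9, 36.4]
eef_rot: [0.996, -0.084, -0.003, 0.001]
force: [-15.9, 8.6, 4.2]
grip_width: 18.8
t 24.95 tcp [454.4 288.9  36.4] head -0.169 w 18.8 F [-15.9   8.6   4.2]
turn [ 0.003  0.006 -0.   ] shift [-0.0005 -0.0046 -0.0006]
now grip in frame -169.5 -38.6
time: 25.15
eef_pos: [454.3, 288.1, 36.0]
eef_rot: [0.996, -0.084, -0.006, 0.002]
force: [-20.6, 13.3, 11.2]
grip_width: 18.3
t 25.15 tcp [454.3 288.1  36. ] head -0.169 w 18.3 F [-20.6  13.3  11.2]
turn [0.006 0.012 0.   ] shift [-0.0005 -0.0053 -0.001 ]
now grip in frame -169.5 -39.3
```

```bash
python3 -m crank '[{"rx":0.006,"ry":0.012,"rz":0,"dx":-0.006,"dy":0,"dz":0,"grip":255},{"rx":0,"ry":0,"rz":0,"dx":-0.01,"dy":0,"dz":-0.02,"grip":255},{"rx":0,"ry":0,"rz":0,"dx":0,"dy":0,"dz":-0.035,"grip":255},{"rx":0,"ry":0,"rz":0,"dx":0,"dy":0,"dz":-0.035,"grip":255},{"rx":0,"ry":0,"rz":0,"dx":0.009,"dy":0.035,"dz":-0.01,"grip":255},{"rx":0,"ry":0,"rz":0,"dx":0.009,"dy":0.035,"dz":0,"grip":255},{"rx":0,"ry":0,"rz":0,"dx":0.009,"dy":0.035,"dz":0,"grip":255},{"rx":0,"ry":0,"rz":0,"dx":0.009,"dy":0.035,"dz":0,"grip":255},{"rx":0,"ry":0,"rz":0,"dx":0.009,"dy":0.035,"dz":0,"grip":255},{"rx":0,"ry":0,"rz":0,"dx":0.009,"dy":0.035,"dz":0,"grip":255},{"rx":0,"ry":0,"rz":0,"dx":0.009,"dy":0.035,"dz":0,"grip":255},{"rx":0,"ry":0,"rz":0,"dx":0.009,"dy":0.035,"dz":0,"grip":255},{"rx":0,"ry":0,"rz":0,"dx":0,"dy":0,"dz":0,"grip":255}]'; python3 gc.py m -160 0 130;python3 pl.py 1 2 3; python3 - <<'E'
from fit import *
for n in('top','side'):
    p=manip.grab_frame(n)
    for d in manip.spot_point('magnet_tip',p): print(n,'tip',ray(p,d['pixel'],95).round(1)[:2],d['confidence'],d['pixel'])
    if n=='top': t=p
    else: s=p
for r in fit('base','magnet_base',[t,s],(490,-412,-.05)): print(r.round(3))
a=[cv2.resize(x,(390,390),interpolation=2) for x in (t['pixels'][190:260,400:470,::-1],s['pixels'][100:180,360:440,::-1])]
cv2.imwrite('pics/mag.png',np.hstack(a))
E
```

```text
time: 26.45
eef_pos: [466.9, -6.3, 141.2]
eef_rot: [0.997, -0.081, 0.007, -0.001]
force: [-0.3, 0.2, -1.7]
grip_width: 18.7
t 26.45 tcp [466.9  -6.3 141.2] head -0.162 w 18.7 F [-0.3  0.2 -1.7]
turn [-0.002 -0.015 -0.112] shift [-0.1167  0.4041  0.0112]
now grip in frame -43.3 404.1
1 top x -38.0 y -32.3 dyaw 0.006 res 4.0
1 side x -38.9 y -37.0 dyaw -0.023 res 58.0
2 top x -41.4 y -29.0 dyaw 0.013 res 3.8
2 side x -38.1 y -39.3 dyaw -0.009 res 39.5
3 top x -40.9 y -28.4 dyaw -0.036 res 9.2
  none plate3_centre None
top tip [ 365.9 -526.5] 0.6 [458.2, 262.0]
top tip [ 477.2 -415.9] 0.37 [425.4, 228.3]
top tip [ 518.1 -502.9] 0.37 [450.6, 217.1]
side tip [ 372.  -538.6] 0.42 [423.6, 125.5]
side tip [ 448.  -420.5] 0.39 [398.3, 140.0]
[ 4.88109e+02 -4.11334e+02  9.70000e-02  2.04979e+02]
[ 4.89684e+02 -4.11419e+02 -3.90000e-02  5.26400e+00]
[ 4.79963e+02 -4.20090e+02  1.51000e-01  1.89628e+02]
```

View pics/mag.png

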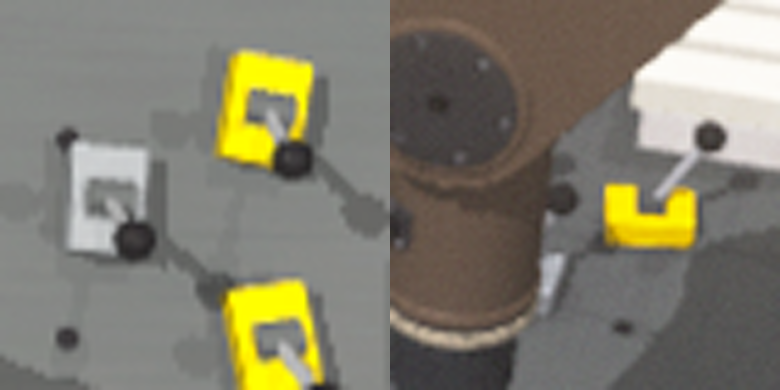

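The crop shows the grey base at (110,195) with its ball at (135,240), about world (460,-412). The two yellow switches sit to its right, so grey is the target. Plate 1's y reading is marginal, so I'm rechecking it along with its corner.

```bash
python3 - <<'E'
from fit import *
C={'1':(628,299,-.17),'2':(710.5,80,.16),'3':(644.5,-166,-.112)}
for i in range(2):
    p=manip.grab_frame('top')
    for k,q in C.items():
        f=fit('corner','corner'+k,[p],q); 
        X,Y,t=q; c,s=np.cos(t),np.sin(t)
        g=fit('plate','plate%s_centre'%k,[p],(X-40*c+30*s,Y-40*s-30*c,t))
        if f and g:
            f,g=f[0],g[0]; c,s=np.cos(f[2]),np.sin(f[2]); d=g-f
            print(k,f.round(2),g.round(2),'rel',round(c*d[0]+s*d[1],1),round(-s*d[0]+c*d[1],1),round(d[2],3))
save(p,'t5.png')
a=cv2.resize(p['pixels'][150:220,200:300,::-1],(800,560),interpolation=2); cv2.imwrite('pics/t5c.png',a)
E
```

```text
1 [ 6.2865e+02  3.0019e+02 -1.8000e-01  2.7300e+00] [ 5.8249e+02  2.7502e+02 -2.0000e-01  5.3200e+00] rel -41.1 -32.8 -0.028
2 [7.1178e+02 8.0480e+01 1.4000e-01 1.2740e+01] [6.759e+02 4.502e+01 1.700e-01 2.630e+00] rel -40.6 -29.9 0.022
3 [ 6.4459e+02 -1.6602e+02 -1.3000e-01  1.0990e+01] [ 6.0022e+02 -1.8976e+02 -1.4000e-01  1.3700e+00] rel -41.0 -29.1 -0.018
1 [ 6.2969e+02  2.9934e+02 -1.9000e-01  1.2680e+01] [ 5.8484e+02  2.7477e+02 -1.4000e-01  1.4050e+01] rel -39.3 -32.8 0.055
2 [7.1139e+02 8.0500e+01 1.5000e-01 3.2200e+00] [6.7555e+02 4.4290e+01 1.6000e-01 2.6900e+00] rel -40.8 -30.5 0.011
3 [ 6.4482e+02 -1.6562e+02 -1.3000e-01  2.8560e+01] [ 5.9996e+02 -1.9000e+02 -1.5000e-01  1.1870e+01] rel -41.4 -29.9 -0.023
```

View pics/t5c.png

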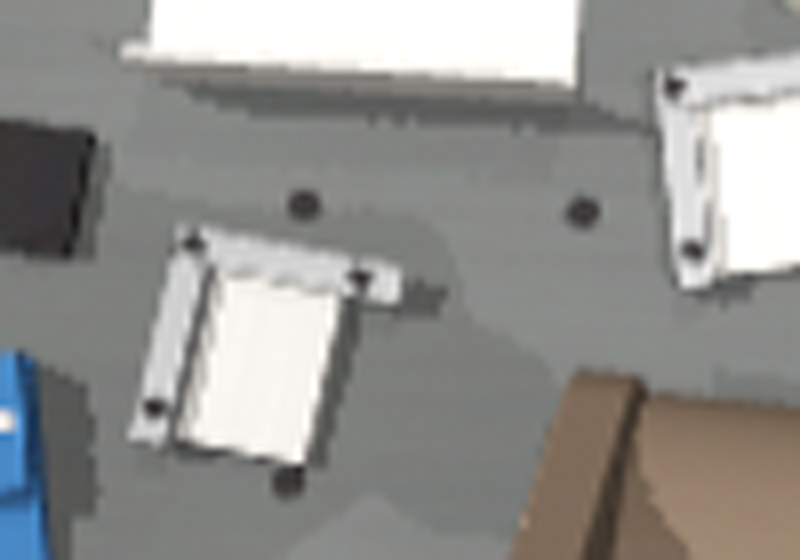

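```bash
python3 gc.py 1 -102 -112 100
```

```text
t 27.85 tcp [466.1  -2.8 141. ] head -0.159 w 18.9 F [ 0.3  0.1 -2. ]
turn [-0.004 -0.013  0.01 ] shift [ 0.0069 -0.2121  0.041 ]
now grip in frame -108.9 -324.1
```

```bash
python3 -m crank '[{"rx":-0.004,"ry":-0.013,"rz":0.01,"dx":0.001,"dy":-0.03,"dz":0,"grip":255},{"rx":0,"ry":0,"rz":0,"dx":0.001,"dy":-0.03,"dz":0,"grip":255},{"rx":0,"ry":0,"rz":0,"dx":0.001,"dy":-0.03,"dz":0.01,"grip":255},{"rx":0,"ry":0,"rz":0,"dx":0.001,"dy":-0.03,"dz":0.02,"grip":255},{"rx":0,"ry":0,"rz":0,"dx":0.001,"dy":-0.03,"dz":0.02,"grip":255},{"rx":0,"ry":0,"rz":0,"dx":0.001,"dy":-0.03,"dz":0.01,"grip":255},{"rx":0,"ry":0,"rz":0,"dx":0,"dy":-0.02,"dz":0,"grip":255},{"rx":0,"ry":0,"rz":0,"dx":0,"dy":0,"dz":0,"grip":255},{"rx":0,"ry":0,"rz":0,"dx":0,"dy":0,"dz":0,"grip":255}]'; python3 gc.py 1 -102 -112 37
```

```text
time: 28.75
eef_pos: [508.2, 200.7, 78.6]
eef_rot: [0.996, -0.086, 0.001, 0.0]
force: [0.5, -0.3, -2.9]
grip_width: 18.6
t 28.75 tcp [508.2 200.7  78.6] head -0.171 w 18.6 F [ 0.5 -0.3 -2.9]
turn [ 0.    -0.002 -0.002] shift [-0.0004 -0.0045  0.0416]
now grip in frame -101.6 -116.5
```

```bash
python3 -m crank '[{"rx":0,"ry":-0.002,"rz":-0.002,"dx":-0.001,"dy":0,"dz":0.02,"grip":255},{"rx":0,"ry":0,"rz":0,"dx":0,"dy":0,"dz":0.018,"grip":255},{"rx":0,"ry":0,"rz":0,"dx":0,"dy":-0.008,"dz":0.001,"grip":255},{"rx":0,"ry":0,"rz":0,"dx":0,"dy":-0.008,"dz":0,"grip":255},{"rx":0,"ry":0,"rz":0,"dx":0,"dy":-0.008,"dz":0,"grip":255}]'; python3 gc.py 1 -102 -80 37
```

```text
time: 29.25
eef_pos: [512.2, 222.8, 40.7]
eef_rot: [0.996, -0.086, 0.0, -0.0]
force: [0.2, 0.9, -1.7]
grip_width: 18.6
t 29.25 tcp [512.2 222.8  40.7] head -0.173 w 18.6 F [ 0.2  0.9 -1.7]
turn [-0.    -0.001 -0.004] shift [-0.0006 -0.014   0.0037]
now grip in frame -101.4 -94.0
```

```bash
python3 -m crank '[{"rx":0,"ry":0,"rz":-0.004,"dx":0,"dy":-0.003,"dz":0.004,"grip":255},{"rx":0,"ry":0,"rz":0,"dx":0,"dy":-0.004,"dz":0,"grip":255},{"rx":0,"ry":0,"rz":0,"dx":0,"dy":-0.003,"dz":0,"grip":255}]'; python3 gc.py 1 -102 -80 37; python3 -m crank '[{"rx":0,"ry":0,"rz":0,"dx":0,"dy":-0.002,"dz":0,"grip":255},{"rx":0,"ry":0,"rz":0,"dx":0,"dy":-0.002,"dz":0,"grip":255}]'; python3 gc.py 1 -102 -80 37
```

```text
time: 29.55
eef_pos: [515.4, 234.9, 38.3]
eef_rot: [0.996, -0.084, 0.002, -0.001]
force: [0.8, -0.2, -2.8]
grip_width: 18.5
t 29.55 tcp [515.4 234.9  38.3] head -0.167 w 18.5 F [ 0.8 -0.2 -2.8]
turn [-0.002 -0.004  0.002] shift [-0.0016 -0.0015  0.0013]
now grip in frame -100.4 -81.5
time: 29.75
eef_pos: [515.2, 238.6, 38.4]
eef_rot: [0.996, -0.084, 0.001, -0.0]
force: [-0.7, -16.2, 2.5]
grip_width: 18.6
t 29.75 tcp [515.2 238.6  38.4] head -0.167 w 18.6 F [ -0.7 -16.2   2.5]
turn [-0.    -0.002  0.002] shift [-0.0009  0.0021  0.0014]
now grip in frame -101.1 -77.9
```

```bash
python3 -m crank '[{"rx":0,"ry":0,"rz":0,"dx":0,"dy":-0.001,"dz":0,"grip":255},{"rx":0,"ry":0,"rz":0,"dx":0,"dy":0.004,"dz":0,"grip":255},{"rx":0,"ry":0,"rz":0,"dx":0,"dy":0.01,"dz":0,"grip":255},{"rx":0,"ry":0,"rz":0,"dx":0,"dy":0.01,"dz":-0.03,"grip":255},{"rx":0,"ry":0,"rz":0,"dx":-0.005,"dy":0.02,"dz":-0.035,"grip":255},{"rx":0,"ry":0,"rz":0.0,"dx":-0.01,"dy":0.035,"dz":-0.035,"grip":255},{"rx":0,"ry":0,"rz":0,"dx":0,"dy":0.035,"dz":0,"grip":255},{"rx":0,"ry":0,"rz":0,"dx":0,"dy":0.035,"dz":0,"grip":255},{"rx":0,"ry":0,"rz":0,"dx":0,"dy":0.035,"dz":0,"grip":255},{"rx":0,"ry":0,"rz":0,"dx":0,"dy":0.035,"dz":0,"grip":255},{"rx":0,"ry":0,"rz":0,"dx":0,"dy":0.035,"dz":0,"grip":255},{"rx":0,"ry":0,"rz":0,"dx":0,"dy":0.035,"dz":0,"grip":255},{"rx":0,"ry":0,"rz":-0.05,"dx":0,"dy":0.02,"dz":0,"grip":255},{"rx":0,"ry":0,"rz":-0.05,"dx":0,"dy":0,"dz":0,"grip":255}]'; python3 gc.py m -160 0 130; python3 pl.py 1 2 3
```

```text
time: 31.15
eef_pos: [444.0, -78.0, 143.0]
eef_rot: [0.999, -0.032, 0.003, 0.001]
force: [-0.4, 0.7, -3.0]
grip_width: 18.6
t 31.15 tcp [444. -78. 143.] head -0.064 w 18.6 F [-0.4  0.7 -3. ]
turn [ 0.001 -0.007 -0.014] shift [-0.0974  0.3313  0.013 ]
now grip in frame -62.6 331.3
  none plate1_centre 39.834627180616216
1 side x -38.7 y -35.7 dyaw 0.026 res 52.8
  none plate2_centre 140.39006081262104
  none plate2_centre 61.80219078613436
3 top x -40.5 y -30.3 dyaw -0.003 res 3.9
3 side x -40.0 y -41.9 dyaw 0.042 res 34.9
```

```bash
python3 -m crank '[{"rx":0,"ry":-0.007,"rz":-0.014,"dx":-0.003,"dy":0.033,"dz":0,"grip":255},{"rx":0,"ry":0,"rz":0,"dx":-0.003,"dy":0.033,"dz":0,"grip":255},{"rx":0,"ry":0,"rz":0,"dx":-0.003,"dy":0.033,"dz":0,"grip":255},{"rx":0,"ry":0,"rz":0,"dx":-0.013,"dy":0.033,"dz":0,"grip":255},{"rx":0,"ry":0,"rz":0,"dx":-0.013,"dy":0.033,"dz":0,"grip":255},{"rx":0,"ry":0,"rz":0,"dx":-0.013,"dy":0.033,"dz":0,"grip":255},{"rx":0,"ry":0,"rz":0,"dx":-0.013,"dy":0.033,"dz":0,"grip":255},{"rx":0,"ry":0,"rz":0,"dx":-0.013,"dy":0.033,"dz":0,"grip":255},{"rx":0,"ry":0,"rz":0,"dx":-0.013,"dy":0.033,"dz":0,"grip":255},{"rx":0,"ry":0,"rz":0,"dx":-0.01,"dy":0.033,"dz":0,"grip":255},{"rx":0,"ry":0,"rz":0,"dx":0,"dy":0,"dz":0,"grip":255}]'; python3 gc.py m -150 0 128; python3 pl.py 1 2 3; python3 pl.py 1 2 3
```

```text
time: 32.65
eef_pos: [332.0, -409.3, 143.2]
eef_rot: [1.0, -0.02, 0.001, 0.002]
force: [0.2, 0.1, -2.5]
grip_width: 18.6
t 32.65 tcp [ 332.  -409.3  143.2] head -0.04 w 18.6 F [ 0.2  0.1 -2.5]
turn [ 0.003 -0.002  0.01 ] shift [ 0.008  -0.0052  0.0152]
now grip in frame -158.0 -5.2
1 top x -40.0 y -29.6 dyaw -0.019 res 4.5
1 side x -40.0 y -37.3 dyaw 0.025 res 67.1
  none plate2_centre 140.49552088104403
2 side x -39.4 y -41.4 dyaw -0.009 res 36.3
3 top x -40.8 y -30.9 dyaw 0.034 res 4.6
3 side x -39.8 y -40.3 dyaw 0.052 res 44.9
1 top x -41.8 y -28.9 dyaw -0.008 res 2.7
1 side x -39.7 y -37.0 dyaw -0.008 res 45.7
2 top x -37.8 y -31.7 dyaw 0.008 res 10.4
2 side x -39.9 y -39.0 dyaw 0.009 res 51.1
3 top x -40.3 y -28.7 dyaw -0.038 res 4.4
  none plate3_centre 74.96674739940521
```

```bash
python3 -m crank '[{"rx":0.003,"ry":-0.002,"rz":0.01,"dx":0,"dy":-0.005,"dz":0.014,"grip":255},{"rx":0,"ry":0,"rz":0,"dx":0,"dy":0,"dz":0,"grip":255},{"rx":0,"ry":0,"rz":0,"dx":0.01,"dy":0,"dz":0,"grip":255},{"rx":0,"ry":0,"rz":0,"dx":0.01,"dy":0,"dz":0,"grip":255},{"rx":0,"ry":0,"rz":0,"dx":0.01,"dy":0,"dz":0,"grip":255},{"rx":0,"ry":0,"rz":0,"dx":0.01,"dy":0,"dz":0,"grip":255}]'; python3 gc.py m -62 0 128; python3 - <<'E'
from h import *
q=manip.grab_frame('side');p=manip.grab_frame('top')
a=[cv2.resize(x,(400,400),interpolation=2) for x in (p['pixels'][180:260,400:480,::-1],q['pixels'][100:180,360:440,::-1])]
cv2.imwrite('pics/mag2.png',np.hstack(a))
E
```

```text
time: 34.05
eef_pos: [375.5, -403.8, 130.4]
eef_rot: [1.0, -0.024, -0.0, -0.0]
force: [-1.0, 0.4, -2.5]
grip_width: 18.5
t 34.05 tcp [ 375.5 -403.8  130.4] head -0.048 w 18.5 F [-1.   0.4 -2.5]
turn [-0.001  0.     0.002] shift [0.0527 0.0024 0.0024]
now grip in frame -114.7 2.4
```

View pics/mag2.png

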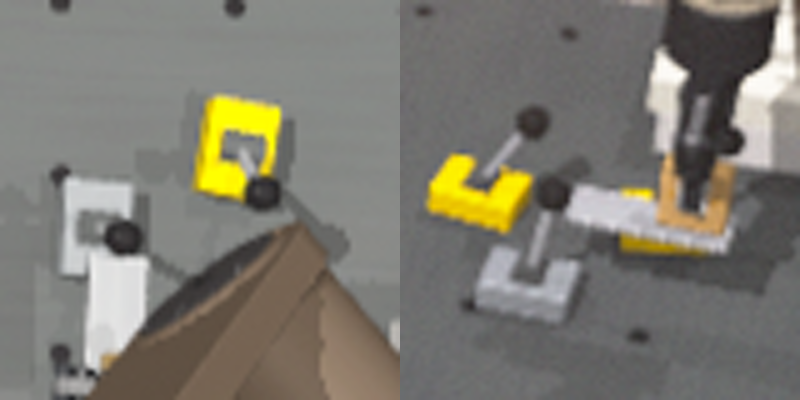

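The blade nose is centred behind the grey lever's ball, at (122,237) in the top crop and (553,190) in the side crop, and is pushing it.

```bash
python3 -m crank '[{"rx":0,"ry":0,"rz":0,"dx":0.01,"dy":0,"dz":0.002,"grip":255},{"rx":0,"ry":0,"rz":0,"dx":0.01,"dy":0,"dz":0,"grip":255},{"rx":0,"ry":0,"rz":0,"dx":0.01,"dy":0,"dz":0,"grip":255},{"rx":0,"ry":0,"rz":0,"dx":0.008,"dy":0,"dz":0,"grip":255}]'; python3 gc.py m -62 0 128;python3 -m crank '[{"rx":0,"ry":0,"rz":0,"dx":0.004,"dy":0,"dz":0,"grip":255},{"rx":0,"ry":0,"rz":0,"dx":0.004,"dy":0,"dz":0,"grip":255}]'; python3 gc.py m -62 0 128
```

```text
time: 34.55
eef_pos: [416.3, -405.5, 128.0]
eef_rot: [1.0, -0.024, -0.0, -0.0]
force: [-0.5, 0.3, -3.3]
grip_width: 18.7
t 34.55 tcp [ 416.3 -405.5  128. ] head -0.048 w 18.7 F [-0.5  0.3 -3.3]
turn [-0.001  0.001  0.002] shift [ 0.0119  0.0028 -0.    ]
now grip in frame -73.9 2.8
time: 34.75
eef_pos: [425.7, -405.8, 127.8]
eef_rot: [1.0, -0.024, -0.0, -0.0]
force: [-1.1, 0.4, -3.4]
grip_width: 18.8
t 34.75 tcp [ 425.7 -405.8  127.8] head -0.047 w 18.8 F [-1.1  0.4 -3.4]
turn [-0.001  0.001  0.003] shift [ 0.0026  0.003  -0.0002]
now grip in frame -64.6 3.0
```

```bash
python3 -m crank '[{"rx":0,"ry":0,"rz":0,"dx":0.003,"dy":0,"dz":0,"grip":255},{"rx":0,"ry":0,"rz":0,"dx":0.003,"dy":0,"dz":0,"grip":255}]'; python3 gc.py m -58 0 128;python3 -m crank '[{"rx":0,"ry":0,"rz":0,"dx":0.002,"dy":0,"dz":0,"grip":255},{"rx":0,"ry":0,"rz":0,"dx":0.002,"dy":0,"dz":0,"grip":255}]'; python3 gc.py m -58 0 128
```

```text
time: 34.95
eef_pos: [428.5, -405.2, 127.5]
eef_rot: [1.0, -0.023, -0.004, -0.002]
force: [-34.7, -3.7, 17.2]
grip_width: 18.2
t 34.95 tcp [ 428.5 -405.2  127.5] head -0.046 w 18.2 F [-34.7  -3.7  17.2]
turn [-0.003  0.007  0.004] shift [ 0.0038  0.0037 -0.0005]
now grip in frame -61.8 3.7
time: 35.15
eef_pos: [428.1, -405.5, 128.1]
eef_rot: [1.0, -0.023, -0.007, -0.002]
force: [-17.5, -2.3, 11.3]
grip_width: 18.3
t 35.15 tcp [ 428.1 -405.5  128.1] head -0.047 w 18.3 F [-17.5  -2.3  11.3]
turn [-0.004  0.014  0.003] shift [0.0041 0.0034 0.0001]
now grip in frame -62.1 3.4
```

```bash
python3 -m crank '[{"rx":-0.004,"ry":0.014,"rz":0,"dx":-0.01,"dy":0,"dz":0,"grip":255},{"rx":0,"ry":0,"rz":0,"dx":-0.03,"dy":0,"dz":-0.01,"grip":255},{"rx":0,"ry":0,"rz":0,"dx":-0.035,"dy":-0.02,"dz":-0.01,"grip":255},{"rx":0,"ry":0,"rz":0,"dx":-0.01,"dy":-0.035,"dz":-0.01,"grip":255},{"rx":0,"ry":0,"rz":0,"dx":0,"dy":-0.035,"dz":0,"grip":255},{"rx":0,"ry":0,"rz":0,"dx":0.005,"dy":-0.035,"dz":0,"grip":255},{"rx":0,"ry":0,"rz":0,"dx":0.01,"dy":-0.035,"dz":0,"grip":255},{"rx":0,"ry":0,"rz":0,"dx":0.01,"dy":-0.035,"dz":0,"grip":255},{"rx":0,"ry":0,"rz":0,"dx":0.01,"dy":-0.035,"dz":0,"grip":255},{"rx":0,"ry":0,"rz":0,"dx":0.01,"dy":-0.035,"dz":0,"grip":255},{"rx":0,"ry":0,"rz":0,"dx":0,"dy":0,"dz":0,"grip":255}]'; python3 go.py 470 0 140 0.155; python3 - <<'E'
from fit import *
q=manip.grab_frame('side');p=manip.grab_frame('top')
a=[cv2.resize(x,(400,400),interpolation=2) for x in (p['pixels'][170:250,400:480,::-1],q['pixels'][90:210,330:450,::-1])]
cv2.imwrite('pics/mag3.png',np.hstack(a))
for r in fit('holder','holder',[p,q],(505,407,.155)): print(r.round(3))
E
python3 pl.py 1 2 3
```

```text
time: 36.25
eef_pos: [396.5, -131.6, 159.9]
eef_rot: [1.0, -0.027, 0.005, 0.002]
force: [-0.0, -0.5, -2.2]
grip_width: 18.5
t 36.25 tcp [ 396.5 -131.6  159.9] head -0.054 w 18.5 F [-0.  -0.5 -2.2]
turn [ 0.005 -0.009 -0.209] shift [ 0.0929 -0.1187  0.0199]
[5.04346e+02 4.05391e+02 1.41000e-01 2.32420e+01]
[5.03410e+02 4.07169e+02 1.33000e-01 6.90200e+00]
[5.04782e+02 4.04503e+02 1.47000e-01 7.09500e+00]
1 top x -40.4 y -28.9 dyaw 0.0 res 1.4
1 side x -40.4 y -36.4 dyaw -0.022 res 38.3
2 top x -42.7 y -30.8 dyaw -0.018 res 3.4
2 side x -40.0 y -39.9 dyaw -0.002 res 54.1
3 top x -40.4 y -30.7 dyaw -0.026 res 20.9
  none plate3_centre 150.75483167713057
```

View pics/mag3.png

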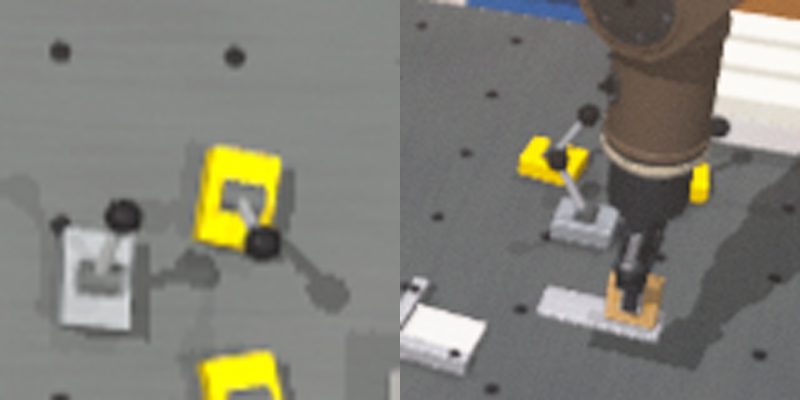

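```bash
sed -i "s/'h':([^)]*)/'h':(504.5,408.3,.148)/" gc.py; python3 -m crank '[{"rx":0.005,"ry":-0.009,"rz":-0.07,"dx":0.02,"dy":0,"dz":0,"grip":255},{"rx":0,"ry":0,"rz":-0.07,"dx":0.03,"dy":-0.02,"dz":0,"grip":255},{"rx":0,"ry":0,"rz":-0.062,"dx":0.03,"dy":-0.02,"dz":0,"grip":255},{"rx":0,"ry":0,"rz":0,"dx":0.005,"dy":-0.035,"dz":0,"grip":255},{"rx":0,"ry":0,"rz":0,"dx":0.005,"dy":-0.035,"dz":0,"grip":255},{"rx":0,"ry":0,"rz":0,"dx":0,"dy":-0.035,"dz":0,"grip":255},{"rx":0,"ry":0,"rz":0,"dx":0,"dy":-0.035,"dz":0,"grip":255},{"rx":0,"ry":0,"rz":0,"dx":0,"dy":-0.035,"dz":0,"grip":255},{"rx":0,"ry":0,"rz":0,"dx":0,"dy":-0.035,"dz":0,"grip":255},{"rx":0,"ry":0,"rz":0,"dx":0,"dy":-0.035,"dz":0,"grip":255}]'; python3 gc.py h -98 0 90
```

```text
time: 37.85
eef_pos: [451.7, 156.2, 159.5]
eef_rot: [0.997, 0.071, 0.001, -0.0]
force: [0.5, 0.1, -3.0]
grip_width: 18.8
t 37.85 tcp [451.7 156.2 159.5] head 0.143 w 18.8 F [ 0.5  0.1 -3. ]
turn [-0.    -0.002 -0.005] shift [-0.0086 -0.2416  0.0695]
now grip in frame -89.4 -241.6
```

```bash
python3 -m crank '[{"rx":0,"ry":-0.002,"rz":-0.005,"dx":-0.001,"dy":-0.034,"dz":0.01,"grip":255},{"rx":0,"ry":0,"rz":0,"dx":-0.001,"dy":-0.034,"dz":0.01,"grip":255},{"rx":0,"ry":0,"rz":0,"dx":-0.001,"dy":-0.034,"dz":0.01,"grip":255},{"rx":0,"ry":0,"rz":0,"dx":-0.001,"dy":-0.034,"dz":0.01,"grip":255},{"rx":0,"ry":0,"rz":0,"dx":-0.001,"dy":-0.034,"dz":0.01,"grip":255},{"rx":0,"ry":0,"rz":0,"dx":-0.001,"dy":-0.034,"dz":0.01,"grip":255},{"rx":0,"ry":0,"rz":0,"dx":0,"dy":-0.025,"dz":0.01,"grip":255},{"rx":0,"ry":0,"rz":0,"dx":0,"dy":0,"dz":0,"grip":255},{"rx":0,"ry":0,"rz":0,"dx":0,"dy":0,"dz":0,"grip":255}]'; python3 gc.py h -98 0 60
```

```text
time: 38.75
eef_pos: [409.7, 395.1, 86.1]
eef_rot: [0.997, 0.076, 0.001, -0.0]
force: [0.6, -0.1, -2.8]
grip_width: 18.6
t 38.75 tcp [409.7 395.1  86.1] head 0.152 w 18.6 F [ 0.6 -0.1 -2.8]
turn [-0.001 -0.002  0.004] shift [-0.0023  0.001   0.0261]
now grip in frame -95.7 1.0
```

```bash
python3 -m crank '[{"rx":0,"ry":-0.002,"rz":0.004,"dx":-0.002,"dy":0.001,"dz":0.014,"grip":255},{"rx":0,"ry":0,"rz":0,"dx":0,"dy":0,"dz":0.013,"grip":255},{"rx":0,"ry":0,"rz":0,"dx":0,"dy":0,"dz":0,"grip":255}]'; python3 gc.py h -98 0 48; python3 pu.py 25;  python3 - <<'E'
from fit import *
q=manip.grab_frame('side');p=manip.grab_frame('top')
a=[cv2.resize(x,(400,400),interpolation=2) for x in (p['pixels'][180:260,160:240,::-1],q['pixels'][300:380,280:360,::-1])]
cv2.imwrite('pics/ho.png',np.hstack(a))
E
```

```text
time: 39.05
eef_pos: [408.3, 391.9, 57.3]
eef_rot: [0.997, 0.073, -0.0, -0.0]
force: [-0.4, 0.6, -3.4]
grip_width: 18.3
t 39.05 tcp [408.3 391.9  57.3] head 0.145 w 18.3 F [-0.4  0.6 -3.4]
turn [-0.     0.    -0.003] shift [-0.0004 -0.002   0.0093]
now grip in frame -97.6 -2.0
[4.07118e+02 3.92436e+02 1.23000e-01 2.51039e+02] along -1.1 left 0.7 dyaw -0.023
[4.0647e+02 3.8870e+02 1.7400e-01 9.2383e+01] along -2.3 left -2.8 dyaw 0.029
[4.07689e+02 3.94102e+02 9.70000e-02 1.49981e+02] along -0.3 left 2.2 dyaw -0.048
```

View pics/ho.png

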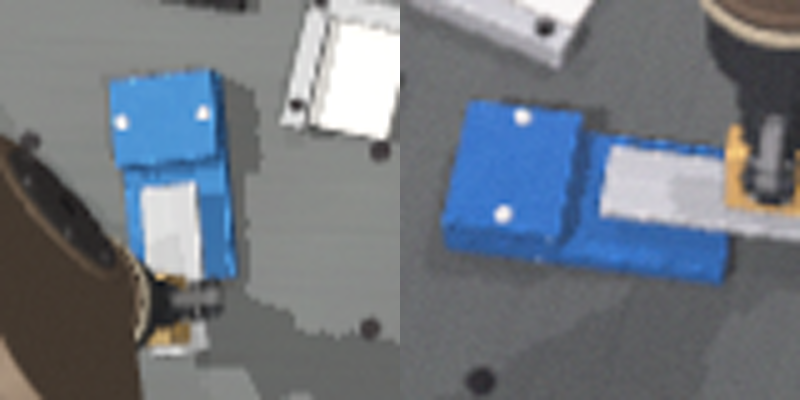

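```bash
python3 -m crank '[{"rx":0,"ry":0,"rz":-0.003,"dx":0,"dy":-0.001,"dz":0.005,"grip":255},{"rx":0,"ry":0,"rz":0,"dx":0,"dy":0,"dz":0.003,"grip":255},{"rx":0,"ry":0,"rz":0,"dx":0,"dy":0,"dz":0,"grip":255}]'; python3 gc.py h -98 -1 48;python3 -m crank '[{"rx":0,"ry":0,"rz":0,"dx":0,"dy":0,"dz":0.0015,"grip":255},{"rx":0,"ry":0,"rz":0,"dx":0,"dy":0,"dz":0.001,"grip":255}]'; python3 gc.py h -98 -1 48
```

```text
time: 39.65
eef_pos: [409.5, 394.9, 51.7]
eef_rot: [0.997, 0.075, 0.002, -0.002]
force: [-0.3, 0.4, -2.5]
grip_width: 18.5
t 39.65 tcp [409.5 394.9  51.7] head 0.149 w 18.5 F [-0.3  0.4 -2.5]
turn [-0.003 -0.004  0.001] shift [-0.0021  0.0018  0.0037]
now grip in frame -95.9 0.8
time: 39.85
eef_pos: [409.5, 395.0, 49.0]
eef_rot: [0.997, 0.075, 0.002, -0.002]
force: [-0.1, 0.1, -2.9]
grip_width: 19.0
t 39.85 tcp [409.5 395.   49. ] head 0.15 w 19.0 F [-0.1  0.1 -2.9]
turn [-0.003 -0.004  0.002] shift [-0.0021  0.0018  0.001 ]
now grip in frame -95.9 0.8
```

```bash
python3 -m crank '[{"rx":-0.003,"ry":-0.004,"rz":0,"dx":0,"dy":0.0015,"dz":0.001,"grip":255},{"rx":0,"ry":0,"rz":0,"dx":0,"dy":0,"dz":0.001,"grip":255}]'; python3 gc.py h -98 -1 48;python3 -m crank '[{"rx":0,"ry":0,"rz":0,"dx":0,"dy":0,"dz":0.001,"grip":255},{"rx":0,"ry":0,"rz":0,"dx":0,"dy":0,"dz":0.001,"grip":255}]'; python3 gc.py h -98 -1 48
```

```text
time: 40.05
eef_pos: [409.7, 393.4, 46.9]
eef_rot: [0.997, 0.075, -0.0, 0.0]
force: [-3.3, -1.3, 3.4]
grip_width: 18.6
t 40.05 tcp [409.7 393.4  46.9] head 0.15 w 18.6 F [-3.3 -1.3  3.4]
turn [0.    0.    0.002] shift [-0.002   0.0003 -0.0011]
now grip in frame -96.0 -0.7
time: 40.25
eef_pos: [409.5, 393.4, 46.6]
eef_rot: [0.997, 0.075, -0.0, -0.0]
force: [-6.4, -5.6, 26.2]
grip_width: 18.7
t 40.25 tcp [409.5 393.4  46.6] head 0.15 w 18.7 F [-6.4 -5.6 26.2]
turn [-0.     0.     0.002] shift [-0.0018  0.0002 -0.0014]
now grip in frame -96.2 -0.8
```

```bash
python3 -m crank '[{"rx":0,"ry":0,"rz":0.002,"dx":0,"dy":0,"dz":-0.0015,"grip":255},{"rx":0,"ry":0,"rz":0,"dx":0.006,"dy":0,"dz":0,"grip":255},{"rx":0,"ry":0,"rz":0,"dx":0.006,"dy":0,"dz":0,"grip":255}]'; python3 gc.py h -26 -0.7 48.3;python3 -m crank '[{"rx":0,"ry":0,"rz":0,"dx":0.005,"dy":0,"dz":0,"grip":255},{"rx":0,"ry":0,"rz":0,"dx":0.005,"dy":0,"dz":0,"grip":255}]'; python3 gc.py h -26 -0.7 48.3
```

```text
time: 40.55
eef_pos: [421.7, 395.3, 48.7]
eef_rot: [0.997, 0.074, 0.0, -0.0]
force: [0.4, -0.4, -2.4]
grip_width: 18.6
t 40.55 tcp [421.7 395.3  48.7] head 0.148 w 18.6 F [ 0.4 -0.4 -2.4]
turn [-0. -0.  0.] shift [0.0578 0.     0.0004]
now grip in frame -83.8 -0.7
time: 40.75
eef_pos: [433.0, 397.0, 48.4]
eef_rot: [0.997, 0.074, 0.0, -0.0]
force: [-0.1, -0.4, -2.9]
grip_width: 18.2
t 40.75 tcp [433.  397.   48.4] head 0.148 w 18.2 F [-0.1 -0.4 -2.9]
turn [-0. -0. -0.] shift [0.0463 0.0001 0.0001]
now grip in frame -72.3 -0.6
```

```bash
python3 -m crank '[{"rx":0,"ry":0,"rz":0,"dx":0.006,"dy":0,"dz":0,"grip":255},{"rx":0,"ry":0,"rz":0,"dx":0.006,"dy":0,"dz":0,"grip":255}]'; python3 gc.py h -26 -0.7 48.3;python3 -m crank '[{"rx":0,"ry":0,"rz":0,"dx":0.006,"dy":0,"dz":0,"grip":255},{"rx":0,"ry":0,"rz":0,"dx":0.006,"dy":0,"dz":0,"grip":255},{"rx":0,"ry":0,"rz":0,"dx":0.005,"dy":0,"dz":0,"grip":255}]'; python3 gc.py h -26 -0.7 48.3
```

```text
time: 40.95
eef_pos: [446.0, 398.8, 48.0]
eef_rot: [0.997, 0.074, -0.0, -0.0]
force: [0.2, -0.1, -3.0]
grip_width: 18.5
t 40.95 tcp [446.  398.8  48. ] head 0.148 w 18.5 F [ 0.2 -0.1 -3. ]
turn [-0.  0. -0.] shift [ 0.0333 -0.0001 -0.0003]
now grip in frame -59.3 -0.8
time: 41.25
eef_pos: [464.6, 401.4, 47.8]
eef_rot: [0.997, 0.074, -0.0, 0.0]
force: [-0.0, 0.3, -3.7]
grip_width: 18.5
t 41.25 tcp [464.6 401.4  47.8] head 0.147 w 18.5 F [-0.   0.3 -3.7]
turn [ 0.     0.    -0.001] shift [ 0.0144 -0.0002 -0.0005]
now grip in frame -40.4 -0.9
```

```bash
python3 -m crank '[{"rx":0,"ry":0,"rz":0,"dx":0.005,"dy":0,"dz":0,"grip":255},{"rx":0,"ry":0,"rz":0,"dx":0.004,"dy":0,"dz":0,"grip":255}]'; python3 gc.py h -26 -0.7 48.3;python3 -m crank '[{"rx":0,"ry":0,"rz":0,"dx":0.003,"dy":0,"dz":0,"grip":255},{"rx":0,"ry":0,"rz":0,"dx":0.002,"dy":0,"dz":0,"grip":255}]'; python3 gc.py h -26 -0.7 48.3
```

```text
time: 41.45
eef_pos: [474.5, 402.8, 47.7]
eef_rot: [0.997, 0.074, -0.0, 0.0]
force: [0.5, 0.6, -2.9]
grip_width: 18.3
t 41.45 tcp [474.5 402.8  47.7] head 0.147 w 18.3 F [ 0.5  0.6 -2.9]
turn [-0.     0.    -0.001] shift [ 0.0045 -0.0003 -0.0006]
now grip in frame -30.5 -1.0
time: 41.65
eef_pos: [480.0, 403.6, 47.7]
eef_rot: [0.997, 0.074, -0.0, 0.0]
force: [-14.7, -1.7, 6.6]
grip_width: 18.4
t 41.65 tcp [480.  403.6  47.7] head 0.147 w 18.4 F [-14.7  -1.7   6.6]
turn [-0.     0.    -0.001] shift [-0.0011 -0.0003 -0.0006]
now grip in frame -24.9 -1.0
```

```bash
python3 -m crank '[{"rx":0,"ry":0,"rz":0,"dx":0,"dy":0,"dz":0.0008,"grip":255},{"rx":0,"ry":0,"rz":0,"dx":0,"dy":0,"dz":0,"grip":150},{"rx":0,"ry":0,"rz":0,"dx":0,"dy":0,"dz":0,"grip":100},{"rx":0,"ry":0,"rz":0,"dx":0,"dy":0,"dz":0,"grip":0},{"rx":0,"ry":0,"rz":0,"dx":0,"dy":0,"dz":0,"grip":0},{"rx":0,"ry":0,"rz":0,"dx":0,"dy":0,"dz":0,"grip":0},{"rx":0,"ry":0,"rz":0,"dx":0,"dy":0,"dz":0,"grip":0}]'; python3 gc.py h -26 -0.7 48.3
```

```text
time: 42.35
eef_pos: [480.2, 404.0, 47.5]
eef_rot: [0.997, 0.074, 0.0, -0.0]
force: [0.5, 0.2, 0.2]
grip_width: 85.4
t 42.35 tcp [480.2 404.   47.5] head 0.148 w 85.4 F [0.5 0.2 0.2]
turn [-0.001 -0.001 -0.   ] shift [-0.0014  0.     -0.0008]
now grip in frame -24.6 -0.7
```

Released. Going straight up and retreating, then checking everything.

```bash
python3 -m crank '[{"rx":0,"ry":0,"rz":0,"dx":0,"dy":0,"dz":-0.02,"grip":0},{"rx":0,"ry":0,"rz":0,"dx":0,"dy":0,"dz":-0.03,"grip":0},{"rx":0,"ry":0,"rz":0,"dx":0,"dy":0,"dz":-0.04,"grip":0},{"rx":0,"ry":0,"rz":0,"dx":0,"dy":0,"dz":-0.04,"grip":0},{"rx":0,"ry":0,"rz":0,"dx":0,"dy":0,"dz":-0.04,"grip":0},{"rx":0,"ry":0,"rz":0,"dx":-0.02,"dy":0.04,"dz":-0.02,"grip":0},{"rx":0,"ry":0,"rz":0,"dx":-0.02,"dy":0.04,"dz":0,"grip":0},{"rx":0,"ry":0,"rz":0,"dx":-0.01,"dy":0.04,"dz":0,"grip":0},{"rx":0,"ry":0,"rz":0,"dx":0,"dy":0.04,"dz":0,"grip":0},{"rx":0,"ry":0,"rz":0,"dx":0,"dy":0.04,"dz":0,"grip":0},{"rx":0,"ry":0,"rz":0,"dx":0,"dy":0.04,"dz":0,"grip":0},{"rx":0,"ry":0,"rz":0,"dx":0,"dy":0.04,"dz":0,"grip":0},{"rx":0,"ry":0,"rz":0,"dx":0,"dy":0.04,"dz":0,"grip":0},{"rx":0,"ry":0,"rz":0,"dx":0,"dy":0.04,"dz":0,"grip":0},{"rx":0,"ry":0,"rz":0,"dx":0,"dy":0.04,"dz":0,"grip":0},{"rx":0,"ry":0,"rz":0,"dx":0,"dy":0.04,"dz":0,"grip":0},{"rx":0,"ry":0,"rz":0,"dx":0,"dy":0,"dz":0,"grip":0}]'; python3 pl.py 1 2 3; python3 pl.py 1 2 3; python3 - <<'E'
from fit import *
q=manip.grab_frame('side');p=manip.grab_frame('top')
a=[cv2.resize(p['pixels'][130:250,160:400,::-1],(780,390),interpolation=2)]
b=cv2.resize(q['pixels'][300:380,240:360,::-1],(300,200),interpolation=2); c=cv2.resize(p['pixels'][200:240,400:460,::-1],(300,200),interpolation=2)
cv2.imwrite('pics/end.png',np.vstack([a[0],np.hstack([b,c,np.zeros((200,180,3),np.uint8)])]))
for t,z in(('pusher_nose',15),('pusher_grip',54)):
  for im in (p,q):
    for d in manip.spot_point(t,im)[:2]: print(t,ray(im,d['pixel'],z).round(1)[:2],round(d['confidence'],2))
E
```

```text
time: 44.05
eef_pos: [495.9, -54.1, 247.0]
eef_rot: [0.997, 0.076, 0.004, -0.0]
force: [-0.4, 0.4, -1.0]
grip_width: 85.6
1 top x -41.5 y -28.8 dyaw -0.004 res 6.1
1 side x -40.5 y -37.1 dyaw -0.022 res 54.8
2 top x -29.4 y -30.4 dyaw 0.087 res 91.9
2 side x -39.3 y -38.4 dyaw 0.038 res 62.9
3 top x -39.3 y -35.6 dyaw 0.019 res 58.9
3 side x -39.3 y -41.2 dyaw 0.019 res 29.4
1 top x -40.8 y -28.0 dyaw -0.012 res 0.8
1 side x -40.7 y -38.1 dyaw -0.031 res 50.0
2 top x -31.9 y -31.9 dyaw 0.141 res 70.0
2 side x -39.3 y -39.4 dyaw -0.005 res 25.5
3 top x -39.8 y -33.7 dyaw 0.08 res 22.7
3 side x -39.9 y -42.5 dyaw 0.031 res 50.1
pusher_nose [ 533.1 -522.6] 0.51
pusher_nose [ 600.1 -177.4] 0.28
pusher_grip [491.4 405. ] 0.56
pusher_grip [473.  396.6] 0.81
```

View pics/end.png

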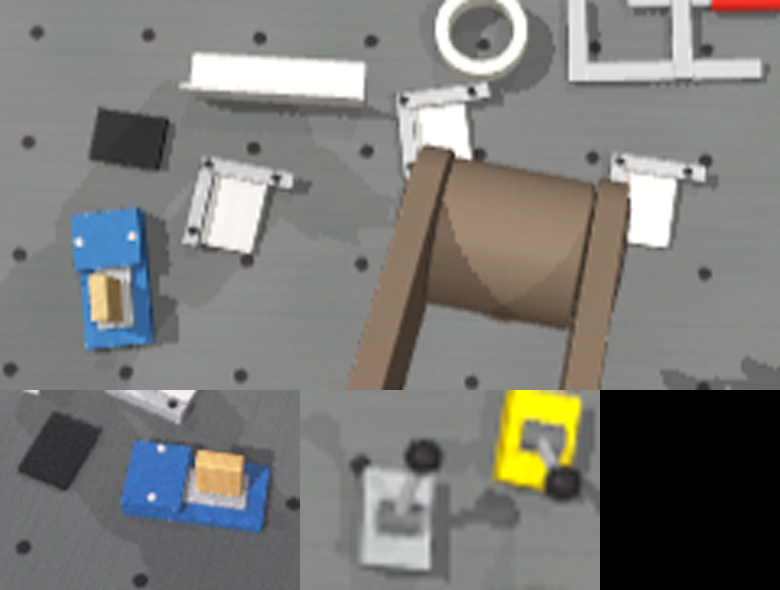

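```bash
python3 -m crank '[{"rx":0,"ry":0,"rz":0,"dx":-0.01,"dy":0.04,"dz":0,"grip":0},{"rx":0,"ry":0,"rz":0,"dx":-0.01,"dy":0.04,"dz":0,"grip":0},{"rx":0,"ry":0,"rz":0,"dx":-0.01,"dy":0.04,"dz":0,"grip":0},{"rx":0,"ry":0,"rz":0,"dx":-0.01,"dy":0.04,"dz":0,"grip":0},{"rx":0,"ry":0,"rz":0,"dx":-0.01,"dy":0.04,"dz":0,"grip":0},{"rx":0,"ry":0,"rz":0,"dx":-0.01,"dy":0.04,"dz":0,"grip":0},{"rx":0,"ry":0,"rz":0,"dx":-0.01,"dy":0.04,"dz":0,"grip":0},{"rx":0,"ry":0,"rz":0,"dx":-0.01,"dy":0.04,"dz":0,"grip":0},{"rx":0,"ry":0,"rz":0,"dx":-0.01,"dy":0.04,"dz":0,"grip":0},{"rx":0,"ry":0,"rz":0,"dx":-0.01,"dy":0.04,"dz":0,"grip":0},{"rx":0,"ry":0,"rz":0,"dx":0,"dy":0.04,"dz":0,"grip":0},{"rx":0,"ry":0,"rz":0,"dx":0,"dy":0,"dz":0,"grip":0},{"rx":0,"ry":0,"rz":0,"dx":0,"dy":0,"dz":0,"grip":0}]'; python3 pl.py 1 2 3; python3 pl.py 1 2 3; python3 - <<'E'
from fit import *
p=manip.grab_frame('top'); cv2.imwrite('pics/end2.png',cv2.resize(p['pixels'][145:245,170:370,::-1],(800,400),interpolation=2))
E
```

```text
time: 46.45
eef_pos: [462.4, -519.1, 244.4]
eef_rot: [0.997, 0.078, 0.004, -0.001]
force: [-0.6, -0.0, -0.3]
grip_width: 85.7
1 top x -40.3 y -28.7 dyaw 0.009 res 1.7
1 side x -38.3 y -36.3 dyaw -0.03 res 46.6
2 top x -42.3 y -30.2 dyaw 0.013 res 6.0
2 side x -40.5 y -39.8 dyaw 0.003 res 48.3
3 top x -40.8 y -30.3 dyaw -0.02 res 3.0
3 side x -39.6 y -40.0 dyaw 0.152 res 63.9
1 top x -41.3 y -27.7 dyaw -0.018 res 5.5
1 side x -40.6 y -37.0 dyaw -0.011 res 34.6
2 top x -40.8 y -29.9 dyaw 0.0 res 1.1
2 side x -39.8 y -38.8 dyaw -0.011 res 45.3
3 top x -40.0 y -30.1 dyaw -0.036 res 7.5
3 side x -38.8 y -42.8 dyaw -0.046 res 44.8
```

View pics/end2.png

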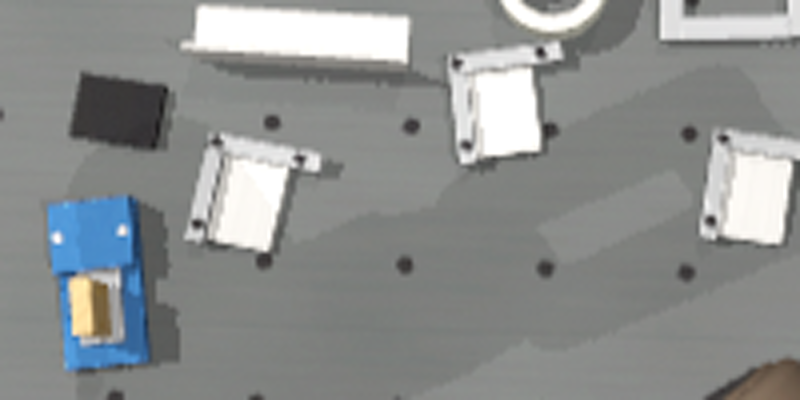

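The top view shows all three plates tight in their corners, (252,203), (508,110) and (757,198), and the pusher seated in the holder at (95,305). Handing in.

```bash
python3 -c "
from station import manip; print(manip.finish_job())"
```

```text
the job is handed in; nothing more can be done
None
```

I finished the job and handed it in at about 47 s of robot time; no verdict was reported. I pushed all three plates into their corner stops with the pusher blade, then threw the grey lever fully over. The pusher went nose first into the blue holder's slot against the back stop, and I released it.

**Plates:** the last top-camera checks put every plate within about 2.5 mm of its home position and within 0.04 rad of its bars; the target is x −40, y −30 mm in the corner's frame.

| Plate | Last two top readings, x (mm) | y (mm) | Yaw off (rad) |
|---|---|---|---|
| 1 | −40.3 / −41.3 | −28.7 / −27.7 | 0.009 / −0.018 |
| 2 | −42.3 / −40.8 | −30.2 / −29.9 | 0.013 / 0.000 |
| 3 | −40.8 / −40.0 | −30.3 / −30.1 | −0.020 / −0.036 |

Plate 3's yaw and one plate 2 x reading were close to the limits.

**Lever and pusher:** in the last views the lever leans fully over and the pusher sits in the slot, with the tape, clamp and angle where they were. Pushing met the lever's stop and then the slot's back stop at the expected places.

**Checks that failed or disagreed:**
- Plate 1 first measured about 33 mm from its y bar. I reseated it with a second side push before throwing the lever.
- The side camera's y readings for the seated plates were about 7–13 mm off, with poor fits, probably because the bars partly hide them. I relied on the top camera and the contact forces.
- In the end check the network's reading of the pusher's nose was false, because the nose is under the roof. For the seating I relied on the back-stop contact and the pictures.

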